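Deal the spacers out of the catch-locked cupboard

TASK

The door of the little cupboard stands ajar on its child-safety catch: reach through the gap behind the top of the door, hold the catch down while you pull the door wide open, then pull the drawer all the way out. Deal the six aluminium spacers from the drawer round the grey trays on the bench, one to each tray in turn, round after round, until all six are dealt and every tray holds the same number. Leave the door and the drawer open, the trays standing on the bench with the spacers inside them, and do not disturb the sanding block, the jar and the tape measure.

Things in the scene. Friction and masses are not known exactly. Their poses are not given: they have to be found in the camera images.
- cupboard: low plywood cupboard fixed on the bench, 200 mm deep (x), 310 mm wide (y), 108 mm high. Origin: centre of its underside; x points to its back, so the front is at x = -100 mm; y to its left, seen by the robot. The top board (z 100 to 108 mm) begins at x = -75 mm, and has a finger cut-out 120 mm wide (y -60 to +60) reaching back to x = -30 mm, so there is an open slot between the door and the top board
- door (a joint): door angle in rad about its upright hinge: 0 shut, grows as the free right-hand end swings out toward the robot, clockwise seen from above, up to 1.75. The panel is 306 mm wide, 15 mm thick, its top edge 105 mm above the bench; it has no handle. It starts ajar by about 0.1; at 0.11 the hook of the hidden catch stops it, until the catch is pressed down; past 0.22 the hook is clear and the catch may be let go. It stays where it is left (hinge friction 0.12 N m)
- door_hinge (a point): point on the hinge axis at the height of the door's top edge (106 mm), at the door's inner face (the cupboard's frame (-100, +150) mm). At angle 0 the panel runs from here toward the cupboard's -y, its inner face looking to the cupboard's +x
- catch (a joint): how far the spring catch is pressed down, m: 0 up, at most 0.014; the hook clears its keeper (a steel lip under the front edge of the top board) from about 0.009. Spring force 2.2 N at first, 4.7 N fully down
- catch_pad (a point): centre of the top of the catch's white thumb pad, 32 x 32 mm, carried on the inner face of the door and moving with it, 255 mm from the hinge; the pad reaches from 2 to 34 mm behind the inner face (this point 18 mm behind it) and its top is 96 mm above the bench when up, 10 mm below the door's top edge, so it is reached from above through the gap between door and top board. Its arm carries on behind the pad to an upturned hook 62 mm behind the inner face, under the top board
- drawer (a joint): how far the drawer (a wooden tray 170 mm deep, 282 mm wide, its floor 45 mm and its rim 61 mm above the bench) is pulled out of the cupboard toward the robot, m: 0 in, at most 0.175; it slides stiffly (about 1.2 N) and stays. The door bars its way until it stands well open
- drawer_tab (a point): middle of the top edge of the upright pull tab on the front of the drawer: 70 mm wide (y), 10 mm thick (x), its top 99 mm above the bench and 38 mm above the drawer's rim; with the drawer in it stands in the finger cut-out of the top, 15 mm behind the shut door
- spacer_1: loose plain aluminium spacer, a flat block 80 x 46 x 16 mm with rounded edges and two dark drilled-hole marks on top, 150 g. Origin: centre of its underside; x along the 80 mm length, y along the 46 mm width, z through the thickness (up as it starts). The six are alike; at the start they lie inside the cupboard on its drawer, in three piles of two side by side across the drawer (pile centres about 84 mm apart, the length running front to back), under the cupboard's top
- spacer_2: another spacer, exactly like spacer_1
- spacer_3: another spacer, exactly like spacer_1
- spacer_4: another spacer, exactly like spacer_1
- spacer_5: another spacer, exactly like spacer_1
- spacer_6: another spacer, exactly like spacer_1
- tray_a: loose grey open-topped tray, outside 115 (x) x 128 (y) x 34 mm high, walls and floor 5 mm thick, 0.4 kg, standing on the bench. Origin: centre of its underside, z up. Two or three such trays are there; an absent tray has no pose
- tray_b: another tray, exactly like tray_a; may be absent
- tray_c: another tray, exactly like tray_a; may be absent
- workbench: the fixed bench; its top is the work surface, z = 0 (its origin is on the floor below). The load of a tray on it tells how many spacers the tray holds
- sanding_block: black cork-soled sanding block, 67 x 112 x 39 mm, a bystander. Origin: centre of its underside
- screw_jar: jar of screws with a red lid, 66 mm across, 95 mm high, a bystander. Origin: centre of its underside
- tape_measure: tape measure, 38 x 74 x 65 mm, a bystander. Origin: centre of its underside

How it is judged:
By the outcome, as a careful person would: the job done as asked, in the order asked, and still so for the second after the job is handed in, with the robot touching nothing.
Of tray_a, tray_b, tray_c only 2 to 3 are there at a start; the rules pass over those that are not, and their reading is None.
At some moment in a run one of tray_a, tray_b, tray_c may be knocked a few centimetres aside while the robot is not near it.
Once in a run the grip may slacken for a moment while it holds something.
It also fails if it takes over 208 s, if anything falls off the work surface, if the arm or the gripper's body presses on something with over 40 N, if the wrist force passes 120 N, or if a joint passes its speed limit or range.

ROBOT

A 7-joint arm with a two-finger parallel gripper is mounted at the origin on a cart in front of the work surface, level with it; the furniture and walls round the work are solid. World frame = base frame: x ahead of the robot, y to its left, z up, the work surface at z = 0. Lengths are in m, angles in rad, forces in N, time in s.
With the tool pointing down it reaches from about 0.4 to 0.85 m from the base axis. Payload 4.4 kg.
Tool frame: the origin (TCP) lies at the very end of the fingers, on their centre line; the grasp point (between the pads) lies 19 mm behind it; z points along the fingers, y is the line along which they close (so a half turn about z gives the same grasp; the last joint's range is limited). The gripper opens to 94 mm and grips with 3 to 60 N. Pads are 16 mm wide; open, the fingers measure 119 mm over their backs; the gripper's body (75 mm by 177 mm) begins 78 mm behind the grasp point.
Start: joints at [-1.208, 0.628, 0.038, 1.517, -0.027, 0.996, -0.02], TCP at [0.27, 0.591, 0.182] pointing down, gripper open.
Joint ranges: [-3.06, 3.06], [-0.37, 2.12], [-1.25, 1.32], [0.18, 2.47], [-1.1, 4.24], [0.23, 1.98], [-2.94, 2.94]. Speed limits (rad/s): [2.57, 2.57, 3.14, 3.14, 3.14, 3.14, 3.14].

INTERFACE

Orientations are given as a unit quaternion [w, x, y, z].
In Python, from plant import ctrl, eyes, order gives the robot as it stands.
- The arm moves only by the shell command python3 -m creep 'ROWS'. ROWS is JSON, a list of rows, each an object with "translation": the shift along the tool's x, y, z normalised to -1 to 1, where 1 is 25 mm, a list of three; "rotation": the turn, a rotation vector about the tool's x, y, z normalised to -1 to 1, where 1 is 6 degrees, a list of three; "jaw": the closure, from -1 (fully open) to 1 (shut). In form: [{"translation": [tx, ty, tz], "rotation": [wx, wy, wz], "jaw": jaw}, ...]. A call has 1 to 10 rows; each row shifts and turns the commanded pose from where the row before left it, along the tool's axes as they then stand; what a row does not reach is not made up. A row lasts 1/12 s, in which the tool goes at most 41.7 mm and 7.16 degrees, less where a joint would pass 70% of its speed; a pose out of reach is approached as far as the arm can. A call with a number of a shift or a turn outside -1 to 1 is refused whole. A call with a gripper value outside its range is refused whole. The fingers move at their own pace and stop on an object; the grip force is fixed at half the most. Time passes only in rows, so rows that do not move let the fingers close. It gives the time, the measured TCP pose, the force, the opening and the grip force at its end, in the units of the state.
- ctrl.get_state(): the state, without advancing time (a new reading comes with each control period).
- eyes.read_camera(name): name is "scene" or "side" or "wrist"; returns a dict with "img" (384x512x3 uint8, red, green, blue), "fov_y" (degrees; the focal length in pixels is half the picture's height over the tangent of half this angle, whatever the lens; pixels are square), "cx", "cy" (the principal point, pixels), "rvec" (rotation vector, rad) and "tvec" (3), from world to camera coordinates, as OpenCV has them. Camera axes: x right, y down, z forward; pixel columns grow to the right and rows downward; lengths in m; the calibration is good to about 2 mm. A picture is of the moment at which its call begins. There is no depth.
- order.finish_job(): hands the job in; it is judged then, once.
The state is a dict: "time_s": time; "joint_positions": joint angles; "qd": joint speeds; "effort": joint torques, N m; "tool_pos": TCP position; "eef_rot": TCP orientation; "wrist_force": force on the tool from outside, world axes, zero at the start; "ft_torque": the same for the moment, N m; "gripper_width": finger opening in m; "gripper_force": force on a finger pad.
Only numpy, scipy, OpenCV 4.12 (cv2) and the standard library are available. Lean on these libraries where they do the work, as an engineer would, in place of code of your own. Each camera call takes 0.05 s, during which the arm holds its last target. There are 200 camera calls.

## Working session

There is one attempt and no reset: what is moved stays moved. The work goes in short steps, Python scripts to look and compute and a shell command to move; the robot and the scene stay as the last step left them, time stands still between calls to the robot, and variables do not carry over. Pictures are saved under pics/ and viewed, at most 14 in all, crops included, and the job is handed in when it is done.

```bash
ls; mkdir -p pics
cat > h.py <<'E'
import numpy as np, cv2
from plant import ctrl, eyes, order
from scipy.spatial.transform import Rotation as R
def cam(n):
    c=eyes.read_camera(n); h,w=c['img'].shape[:2]
    c['f']=h/2/np.tan(np.radians(c['fov_y'])/2); c['R']=R.from_rotvec(c['rvec']).as_matrix(); c['t']=np.array(c['tvec']); return c
def ray(c,u,v):
    d=c['R'].T@np.array([(u-c['cx'])/c['f'],(v-c['cy'])/c['f'],1]); return -c['R'].T@c['t'],d/np.linalg.norm(d)
def onz(c,u,v,z):
    o,d=ray(c,u,v); return o+d*(z-o[2])/d[2]
def proj(c,p):
    q=c['R']@np.array(p)+c['t']; return np.array([c['cx']+c['f']*q[0]/q[2],c['cy']+c['f']*q[1]/q[2]])
def save(c,n,s=1.5):
    cv2.imwrite('pics/'+n,cv2.resize(c['img'][...,::-1],None,fx=s,fy=s))
def st():
    s=ctrl.get_state(); print(round(s['time_s'],2),np.round(s['tool_pos'],4),np.round(s['eef_rot'],3),np.round(s['wrist_force'],1),s['gripper_width'],s['gripper_force']); return s
def togo(p,s=None):
    s=s or ctrl.get_state(); q=s['eef_rot']; M=R.from_quat([q[1],q[2],q[3],q[0]]).as_matrix()
    return np.round(M.T@(np.array(p)-s['tool_pos'])/0.025,2)
E
python3 - <<'E'
from h import *
for n in ('scene','side'):
    c=cam(n); save(c,n+'0.png'); print(n,c['fov_y'],c['cx'],c['cy'],-c['R'].T@c['t'],c['R'][2])
    np.save(n+'0.npy',c,allow_pickle=True)
s=st(); q=s['eef_rot']; print(R.from_quat([q[1],q[2],q[3],q[0]]).as_matrix().round(3))
E
```

```text
pics
scene 55.669129382660714 256.9592800079043 192.91761815291767 [ 0.00500636 -0.61824981  0.67988987] [ 0.45842117  0.48847885 -0.74245434]
side 48.516333895798276 255.98800723228197 186.46983934559566 [ 0.17653038 -1.37217427  0.63819164] [ 0.24248665  0.7939011  -0.55760314]
0.1 [0.2699 0.5906 0.1811] [-0.     0.213  0.977 -0.001] [-0.6  0.1  0. ] 0.09394623339522667 0.0
[[-0.909  0.416 -0.001]
 [ 0.416  0.909 -0.002]
 [-0.    -0.002 -1.   ]]
```

View pics/scene0.png

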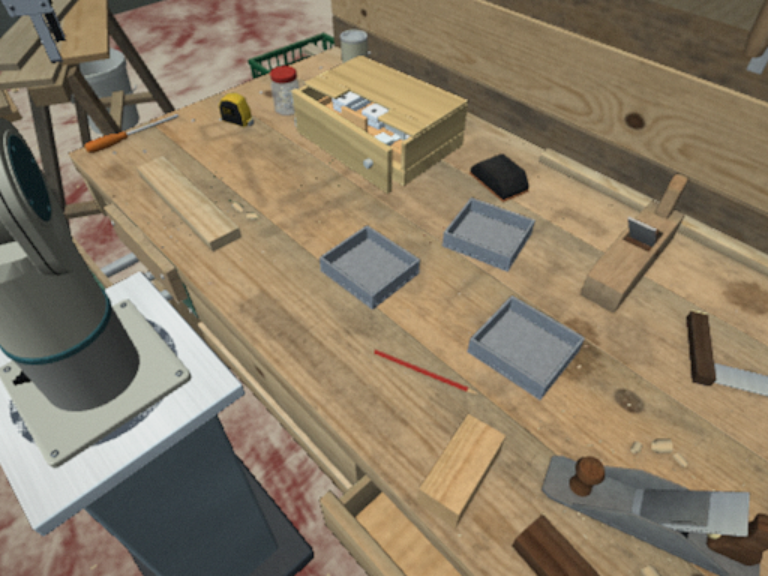

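View pics/side0.png

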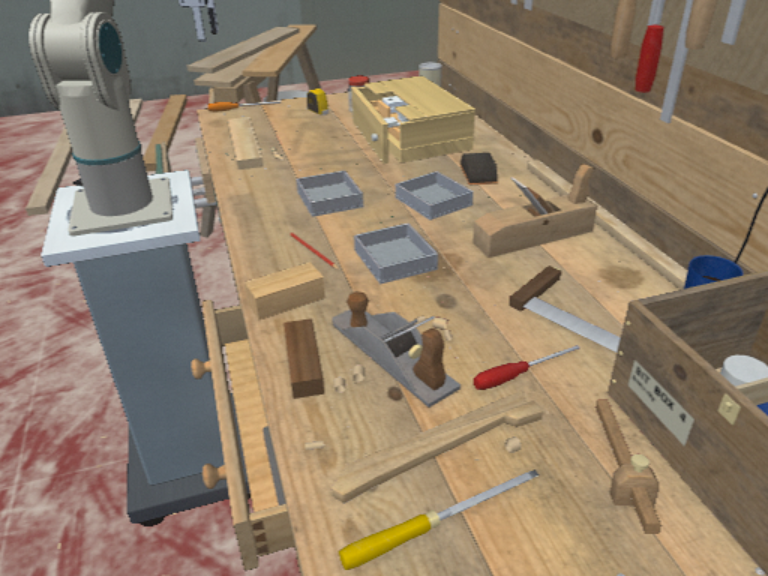

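Three trays: scene px (370,266), (488,234) and (526,345), in 1.5x pixels. The cupboard is around (380,120), the jar (284,90), the tape (236,108) and the sanding block (500,176). I'll zoom in on the cupboard next.

Run:
```python
from h import *
c=np.load('scene0.npy',allow_pickle=True).item()
x0,y0,x1,y1=185,30,325,135
im=cv2.resize(c['img'][y0:y1,x0:x1,::-1],None,fx=5.6,fy=5.6,interpolation=cv2.INTER_CUBIC)
cv2.imwrite('pics/crop0.png',im)
# trays by colour
hsv=cv2.cvtColor(c['img'],cv2.COLOR_RGB2HSV)
for n in('scene','side'):
    c=np.load(n+'0.npy',allow_pickle=True).item()
    im=c['img'].astype(int); m=((im[...,2]-im[...,0]>4)&(im[...,2]<190)).astype(np.uint8)
    m=cv2.morphologyEx(m,cv2.MORPH_CLOSE,np.ones((5,5)));m=cv2.morphologyEx(m,cv2.MORPH_OPEN,np.ones((3,3)))
    cs,_=cv2.findContours(m,0,2)
    for k in cs:
        a=cv2.contourArea(k); (u,v),_,_=cv2.minAreaRect(k)
        if 1000<a<6000 and 190<u<410:
            h=cv2.convexHull(k)[:,0]; w=np.array([onz(c,*p,0.034)[:2] for p in h]).astype(np.float32)
            print(n,a,(u,v),'rim rect',cv2.minAreaRect(w))
```

```text
scene 2777.0 (349.5, 229.0) rim rect ((0.4789958596229553, -0.4100651144981384), (0.13320110738277435, 0.13028839230537415), 4.963683128356934)
scene 1996.0 (245.95999145507812, 176.22000122070312) rim rect ((0.42311567068099976, -0.1327742040157318), (0.13010674715042114, 0.14356644451618195), 2.894195318222046)
scene 1694.0 (324.7377014160156, 154.89666748046875) rim rect ((0.6284018158912659, -0.21747878193855286), (0.14176848530769348, 0.1313496232032776), 15.697549819946289)
side 1394.5 (263.63116455078125, 168.057373046875) rim rect ((0.4865233898162842, -0.4278981685638428), (0.1282164454460144, 0.17031414806842804), 5.10015869140625)
```

View pics/crop0.png

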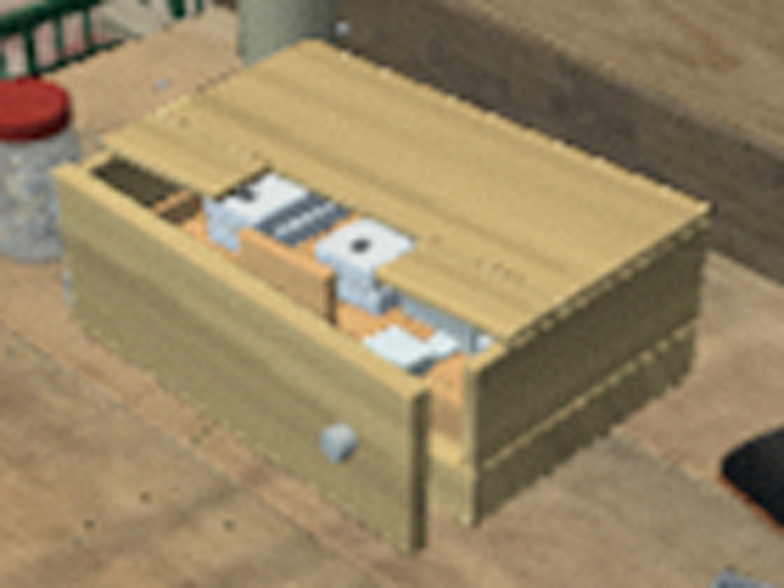

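Crop: the top board's corners are at (310,40), (710,207), (505,340) and (100,140). The door's top edge runs from about (60,170) to (425,385), the white thumb pad is at (400,347), and the drawer tab is at (290,270).

Run:
```python
from h import *
c=np.load('scene0.npy',allow_pickle=True).item()
P=lambda u,v,z:onz(c,u/5.6+185-.4,v/5.6+30-.4,z)
BL,BR,FR,FL=[P(u,v,.108)[:2] for u,v in((312,41),(711,207),(508,342),(100,140))]
print('BL,BR,FR,FL',BL,BR,FR,FL, 'widths',np.linalg.norm(BL-BR),np.linalg.norm(FR-FL),'depth',np.linalg.norm(BL-FL),np.linalg.norm(BR-FR))
ydir=(BL-BR)+(FL-FR); ydir/=np.linalg.norm(ydir); xdir=(BL-FL)+(BR-FR); xdir/=np.linalg.norm(xdir)
print('yaw from y',np.degrees(np.arctan2(-ydir[0],ydir[1])),'from x',np.degrees(np.arctan2(xdir[1],xdir[0])))
cen=(BL+BR+FR+FL)/4
th=np.arctan2(-ydir[0],ydir[1]); Rz=np.array([[np.cos(th),-np.sin(th)],[np.sin(th),np.cos(th)]])
org=cen-Rz@[0.0125,0]; print('origin',org,th)
hinge=org+Rz@[-.1,.15]; print('hinge',hinge)
for n,(u,v,z) in dict(padc=(403,348,.096),doorTRin=(428,383,.105),doorTRout=(414,397,.105),doorTL=(55,176,.105),tabTopL=(243,236,.099),tabTopR=(333,276,.099)).items():
    w=P(u,v,z)[:2]; print(n,w,'cup frame',(Rz.T@(w-org)).round(4))
for a in(.09,.1,.11):
    d=Rz@[-np.sin(a),-np.cos(a)]; nn=Rz@[np.cos(a),-np.sin(a)]
    pad=hinge+.255*d+.018*nn; e=hinge+.306*d
    print(a,'pad',pad,'px',(proj(c,[*pad,.096])-[184.6,29.6])*5.6,'inner end',e,(proj(c,[*e,.105])-[184.6,29.6])*5.6)
```

```text
BL,BR,FR,FL [0.8149478  0.32578193] [0.84046796 0.02371999] [0.66416095 0.00634268] [0.64325225 0.31635353] widths 0.30313807871370024 0.31071514602347855 depth 0.1719542254534135 0.17716131672103075
yaw from y 4.337870342623274 from x 4.404644940722967
origin [0.72824305 0.16710406] 0.07571012000339065
hinge [0.61718384 0.30911058]
padc [0.63481431 0.05284069] cup frame [-0.1018 -0.1069]
doorTRin [0.61263998 0.01114237] cup frame [-0.1271 -0.1468]
doorTRout [0.59921608 0.00711691] cup frame [-0.1408 -0.1498]
doorTL [0.60253031 0.30557371] cup frame [-0.1149  0.1476]
tabTopL [0.64381261 0.19058252] cup frame [-0.0824  0.0298]
tabTopR [0.6520019  0.12575308] cup frame [-0.0792 -0.0355]
0.09 pad [0.63153821 0.05387941] px [396.98950842 349.62597337] inner end [0.61281128 0.00314182] [439.42143829 389.50371674]
0.1 pad [0.62898522 0.05374863] px [393.54639851 351.63242791] inner end [0.60975187 0.00320085] [434.89016538 391.88267563]
0.11 pad [0.62643105 0.05364338] px [390.05956487 353.62441897] inner end [0.60669319 0.00329046] [430.30473885 394.24191655]
```

```bash
python3 -m creep '[{"translation":[0,0,0],"rotation":[0,0,-0.97],"jaw":1},{"translation":[0,0,0],"rotation":[0,0,-0.97],"jaw":1},{"translation":[0,0,0],"rotation":[0,0,-0.97],"jaw":1},{"translation":[0,0,0],"rotation":[0,0,-0.97],"jaw":1},{"translation":[0,0,0],"rotation":[0,0,-0.97],"jaw":1},{"translation":[0,0,0],"rotation":[0,0,0],"jaw":1}]'
python3 - <<'E'
from h import *
c=np.load('scene0.npy',allow_pickle=True).item()
print('jar',onz(c,283/1.5,74/1.5,.095),'tape',onz(c,235/1.5,107/1.5,.03),'strip',onz(c,225/1.5,240/1.5,0.02),onz(c,150/1.5,162/1.5,0.02), 'block',onz(c,500/1.5,176/1.5,.02))
s=st(); print(togo([.632,.054,.14]))
E
```

```text
time_s: 0.6
tool_pos: [0.2702, 0.5907, 0.1814]
eef_rot: [-0.0, -0.041, 0.999, -0.0]
wrist_force: [-0.2, -0.1, 0.3]
gripper_width: 0.0572
gripper_force: 0.0
jar [0.64644357 0.39867294 0.095     ] tape [0.54312448 0.45865558 0.03      ] strip [0.28675506 0.09795498 0.02      ] [0.30270001 0.40911232 0.02      ] block [ 0.78905035 -0.11955725  0.02      ]
0.6 [0.2702 0.5907 0.1814] [-0.    -0.041  0.999 -0.   ] [-0.2 -0.1  0.3] 0.05724950574215122 0.0
[-12.68 -22.57   1.66]
```

```bash
python3 -m creep '[{"translation":[-0.55,-0.98,0],"rotation":[0,0,0],"jaw":1},{"translation":[-0.55,-0.98,0],"rotation":[0,0,0],"jaw":1},{"translation":[-0.55,-0.98,0],"rotation":[0,0,0],"jaw":1},{"translation":[-0.55,-0.98,0],"rotation":[0,0,0],"jaw":1},{"translation":[-0.55,-0.98,0],"rotation":[0,0,0],"jaw":1},{"translation":[-0.55,-0.98,0],"rotation":[0,0,0],"jaw":1},{"translation":[-0.55,-0.98,0],"rotation":[0,0,0],"jaw":1},{"translation":[-0.55,-0.98,0],"rotation":[0,0,0],"jaw":1},{"translation":[-0.55,-0.98,0],"rotation":[0,0,0],"jaw":1},{"translation":[-0.55,-0.98,0],"rotation":[0,0,0],"jaw":1}]' >/dev/null
python3 -m creep '[{"translation":[-0.55,-0.98,0],"rotation":[0,0,0],"jaw":1},{"translation":[-0.55,-0.98,0],"rotation":[0,0,0],"jaw":1},{"translation":[-0.55,-0.98,0],"rotation":[0,0,0],"jaw":1},{"translation":[-0.55,-0.98,0],"rotation":[0,0,0],"jaw":1},{"translation":[-0.55,-0.98,0],"rotation":[0,0,0],"jaw":1},{"translation":[-0.55,-0.98,0],"rotation":[0,0,0],"jaw":1},{"translation":[-0.55,-0.98,0],"rotation":[0,0,0],"jaw":1},{"translation":[-0.55,-0.98,0],"rotation":[0,0,0],"jaw":1},{"translation":[-0.1,-0.5,0],"rotation":[0,0,0],"jaw":1},{"translation":[0,0,0],"rotation":[0,0,0],"jaw":1}]'
python3 - <<'E'
from h import *
s=st(); print(togo([.632,.054,.14]))
c=cam('wrist'); np.save('w1.npy',c,allow_pickle=True); save(c,'w1.png')
for p in ([.632,.054,.096],[.6126,.003,.105],[.6172,.309,.105]): print(proj(c,p)*1.5)
E
```

```text
time_s: 2.27
tool_pos: [0.5561, 0.1548, 0.1815]
eef_rot: [-0.0, -0.036, 0.999, -0.001]
wrist_force: [-0.8, 1.0, 0.1]
gripper_width: 0.0001
gripper_force: 0.0
2.27 [0.5561 0.1548 0.1815] [-0.    -0.036  0.999 -0.001] [-0.8  1.   0.1] 0.00010355686357399057 0.0
[-2.74 -4.23  1.67]
[226.43900903 374.03541939]
[141.87464762 347.21105055]
[612.07883449 384.67781764]
```

View pics/w1.png

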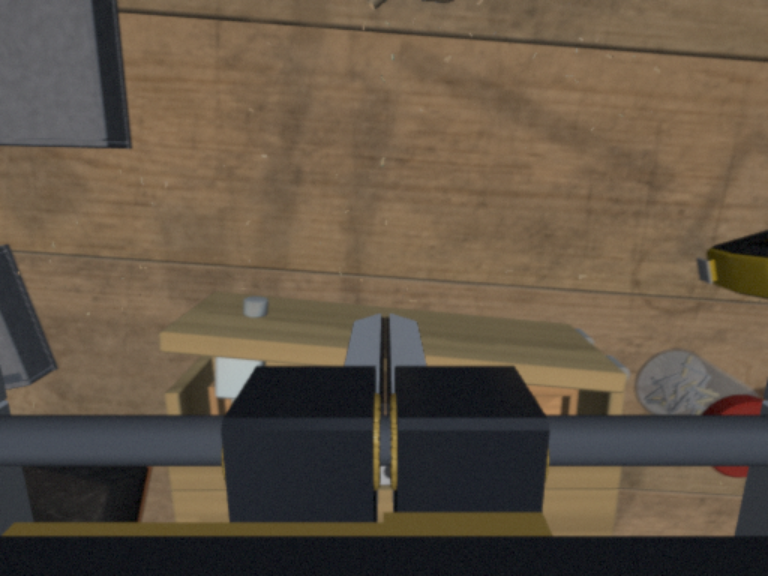

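Wrist view: the thumb pad is centred near (240,377). The door's inner top edge runs from (161,345) to (624,384).

Run:
```python
from h import *
c=np.load('w1.npy',allow_pickle=True).item(); s0=np.load('scene0.npy',allow_pickle=True).item()
P=lambda u,v,z:onz(c,u/1.5-.17,v/1.5-.17,z)
a=P(161,346,.105);b=P(624,384,.105);print('inner edge',a,b,np.linalg.norm(a-b),'pad',P(240,377,.096))
for n,u,v,z in(('FR top board',175,420,.108),('outerTR',161,334,.105)): print(n,P(u,v,z))
# exact pad mask centroid both views
for cc,nm,box in((c,'w',(135,225,180,275)),(s0,'s',(244,85,280,104))):
    x0,y0,x1,y1=box; im=cc['img'][y0:y1,x0:x1].astype(int); m=(im.min(2)>165).astype(np.uint8)
    n,l,stt,ce=cv2.connectedComponentsWithStats(m)
    for i in range(1,n):
        if stt[i,4]>20: print(nm,stt[i],ce[i]+[x0,y0],onz(cc,*(ce[i]+[x0,y0]),.096))
# sanding/tray check for scene-wrist consistency : scene vs state now
c2=cam('wrist'); print(c2['t']-c['t'],-c2['R'].T@c2['t']); st()
```

```text
inner edge [0.61073217 0.01513896 0.105     ] [0.61600094 0.3164918  0.105     ] 0.30139889604749676 pad [0.63335078 0.06292488 0.096     ]
FR top board [0.66128883 0.02358785 0.108     ]
outerTR [0.60251925 0.01549018 0.105     ]
w [ 10  14  27  26 479] [154.76617954 249.77661795] [0.63218877 0.05782956 0.096     ]
s [ 6  3 17  8 75] [257.36        91.17333333] [0.63851425 0.05340969 0.096     ]
[-0.00155736  0.00059333  0.00030191] [0.48652475 0.15314731 0.38463564]
2.37 [0.5543 0.1599 0.1817] [-0.001 -0.039  0.999  0.001] [ 0.1  0.7 -0.3] 0.0003754131552304324 0.0
```

```bash
python3 -m creep '[{"translation":[-0.6,-0.8,0],"rotation":[0,0,0],"jaw":1},{"translation":[-0.6,-0.8,0],"rotation":[0,0,0],"jaw":1},{"translation":[-0.6,-0.8,0.4],"rotation":[0,0,0],"jaw":1},{"translation":[-0.6,-0.8,0.5],"rotation":[0,0,0],"jaw":1},{"translation":[-0.4,-0.6,0.5],"rotation":[0,0,0],"jaw":1},{"translation":[0,0,0],"rotation":[0,0,0],"jaw":1},{"translation":[0,0,0],"rotation":[0,0,0],"jaw":1},{"translation":[0,0,0],"rotation":[0,0,0],"jaw":1}]'
python3 - <<'E'
from h import *
s=st(); print(togo([.633,.057,.12]),togo([.633,.057,.084]))
E
```

```text
time_s: 3.03
tool_pos: [0.6316, 0.0732, 0.1473]
eef_rot: [-0.0, -0.041, 0.999, 0.001]
wrist_force: [-0.7, -0.3, -0.2]
gripper_width: 0.0006
gripper_force: 0.0
3.03 [0.6316 0.0732 0.1473] [-0.    -0.041  0.999  0.001] [-0.7 -0.3 -0.2] 0.0006330296729276977 0.0
[-0.   -0.65  1.09] [-0.   -0.65  2.53]
```

```bash
python3 -m creep '[{"translation":[0,-0.6,0],"rotation":[0,0,0],"jaw":1},{"translation":[0,-0.05,0.5],"rotation":[0,0,0],"jaw":1},{"translation":[0,0,0.5],"rotation":[0,0,0],"jaw":1},{"translation":[0,0,0.4],"rotation":[0,0,0],"jaw":1},{"translation":[0,0,0.3],"rotation":[0,0,0],"jaw":1},{"translation":[0,0,0.2],"rotation":[0,0,0],"jaw":1},{"translation":[0,0,0],"rotation":[0,0,0],"jaw":1},{"translation":[0,0,0],"rotation":[0,0,0],"jaw":1}]' 
python3 -m creep '[{"translation":[0,0,0.2],"rotation":[0,0,0],"jaw":1},{"translation":[0,0,0.2],"rotation":[0,0,0],"jaw":1},{"translation":[0,0,0.1],"rotation":[0,0,0],"jaw":1},{"translation":[0,0,0],"rotation":[0,0,0],"jaw":1},{"translation":[0,0,0],"rotation":[0,0,0],"jaw":1}]'
python3 - <<'E'
from h import *
s=st();  print(togo([.633,.057,.084]))
E
```

```text
time_s: 3.7
tool_pos: [0.6339, 0.0537, 0.0995]
eef_rot: [0.0, -0.04, 0.999, 0.0]
wrist_force: [0.5, 0.6, 0.3]
gripper_width: 0.0003
gripper_force: 0.0
time_s: 4.12
tool_pos: [0.6337, 0.0535, 0.0866]
eef_rot: [-0.0, -0.04, 0.999, 0.0]
wrist_force: [-0.2, 0.1, 0.4]
gripper_width: 0.0004
gripper_force: 0.0
4.12 [0.6337 0.0535 0.0866] [-0.    -0.04   0.999  0.   ] [-0.2  0.1  0.4] 0.0003862180678485511 0.0
[0.02 0.14 0.11]
```

Run:
```python
from h import *
c=cam('scene'); im=np.vstack([cv2.resize(c['img'][30:135,185:325,::-1],None,fx=4,fy=4,interpolation=2)])
c2=cam('side'); im2=cv2.resize(c2['img'][40:115,225:325,::-1],None,fx=5.6,fy=5.6,interpolation=2)
h=cv2.copyMakeBorder(im2,0,0,0,0,0); 
cv2.imwrite('pics/press.png',im); cv2.imwrite('pics/press2.png',im2); st()
print((proj(c,[.6337,.0535,.0866])-[185,30])*4,(proj(c2,[.6337,.0535,.0866])-[225,40])*5.6)
```

```text
4.22 [0.634  0.0534 0.087 ] [ 0.    -0.039  0.999  0.   ] [0.1 0.8 0.1] 0.0003578400517443193 0.0
[284.56328815 258.53296234] [191.68738747 239.6091575 ]
```

View pics/press.png

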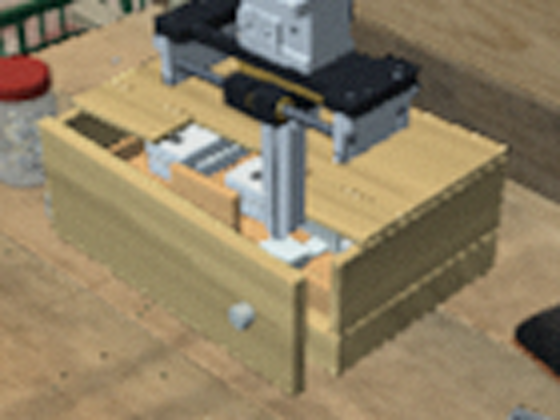

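View pics/press2.png

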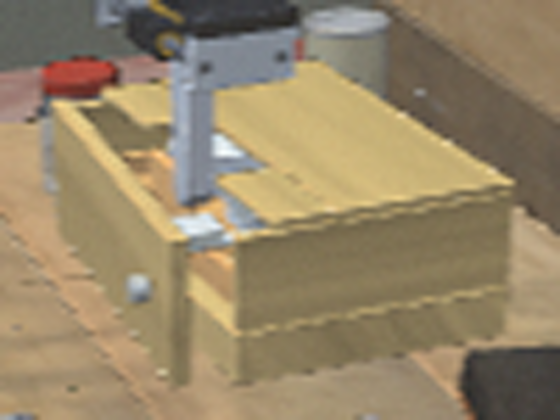

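Run:
```python
from h import *
c=cam('scene')
P=lambda u,v,z:onz(c,u/4+185-.4,v/4+30-.4,z)
print('tip L',P(270,232,.087),'tip R',P(303,242,.087),'tip front bottom',P(284,238,.087))
for z in(.087,.095,.1,.105): print(z,(proj(c,[.6337,.0535,z])-[184.6,29.6])*4)
for n,u,v in(('padL',258,246),('padnear',285,262),('padR',312,255)): print(n,P(u,v,.096),P(u,v,.086))
```

```text
tip L [0.65010155 0.08845508 0.087     ] tip R [0.65858041 0.06182795 0.087     ] tip front bottom [0.6520994  0.07538221 0.087     ]
0.087 [286.16091685 259.65356416]
0.095 [286.11320924 250.00868382]
0.1 [286.08311708 243.92505707]
0.105 [286.05281074 237.79813145]
padL [0.62146169 0.07016971 0.096     ] [0.63201942 0.08195994 0.086     ]
padnear [0.62151003 0.04170033 0.096     ] [0.63206859 0.05300298 0.086     ]
padR [0.64167727 0.03484779 0.096     ] [0.65258122 0.04603308 0.086     ]
```

Both views show the fingertips still about 12–15 mm above the pad (tip at scene (284,240), side (192,205)). I'll lower in small steps until I feel force.

```bash
for i in 1; do python3 -m creep '[{"translation":[0,0,0.12],"rotation":[0,0,0],"jaw":1},{"translation":[0,0,0],"rotation":[0,0,0],"jaw":1}]' | egrep 'pos|wrist'; python3 -m creep '[{"translation":[0,0,0.12],"rotation":[0,0,0],"jaw":1},{"translation":[0,0,0],"rotation":[0,0,0],"jaw":1}]' | egrep 'pos|wrist';  python3 -m creep '[{"translation":[0,0,0.12],"rotation":[0,0,0],"jaw":1},{"translation":[0,0,0],"rotation":[0,0,0],"jaw":1}]' | egrep 'pos|wrist'; python3 -m creep '[{"translation":[0,0,0.12],"rotation":[0,0,0],"jaw":1},{"translation":[0,0,0],"rotation":[0,0,0],"jaw":1}]' | egrep 'pos|wrist'; done
```

```text
tool_pos: [0.6336, 0.0534, 0.0835]
wrist_force: [0.1, 0.8, -0.6]
tool_pos: [0.6335, 0.0534, 0.0803]
wrist_force: [0.1, -0.1, 1.0]
tool_pos: [0.6335, 0.0534, 0.0773]
wrist_force: [-0.3, -0.2, -0.4]
tool_pos: [0.6335, 0.0534, 0.0743]
wrist_force: [1.3, 0.1, 0.5]
```

Run:
```python
from h import *
c=cam('scene'); c2=cam('side')
a=cv2.resize(c['img'][70:110,235:285,::-1],None,fx=8,fy=8,interpolation=2)
b=cv2.resize(c2['img'][55:95,240:290,::-1],None,fx=8,fy=8,interpolation=2)
cv2.imwrite('pics/press3.png',np.hstack([a,b])); s=st(); p=s['tool_pos']
print((proj(c,p)-[234.6,69.6])*8,(proj(c2,p)-[239.6,54.6])*8+[400,0])
```

```text
5.03 [0.6337 0.0535 0.0747] [-0.    -0.04   0.999  0.   ] [ 0.5 -0.8 -0.8] 0.0005784684655585856 0.0
[172.52156862 228.67593403] [557.47480062 250.76990839]
```

View pics/press3.png

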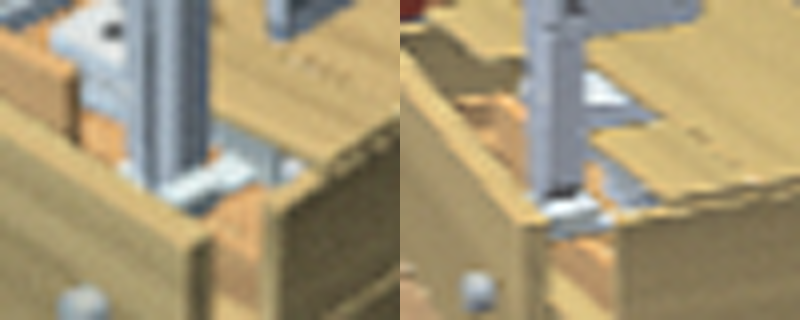

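Run:
```python
from h import *
c=np.load('scene0.npy',allow_pickle=True).item();c2=np.load('side0.npy',allow_pickle=True).item()
def tri(a,b):
    o1,d1=ray(c,*a);o2,d2=ray(c2,*b); t=np.linalg.lstsq(np.stack([d1,-d2],1),o2-o1,rcond=None)[0]
    return ((o1+t[0]*d1)+(o2+t[1]*d2))/2, np.linalg.norm(o1+t[0]*d1-o2-t[1]*d2)
print('tip@.087',tri((284/4+184.6,238/4+29.6),(192/5.6+224.6,203/5.6+39.6)))
print('tip@.0745',tri((172/8+234.6,192/8+69.6),(158/8+239.6,196/8+54.6)))
print('pad centre',tri((190/8+234.6,180/8+69.6),(172/8+239.6,213/8+54.6)))
print('boardFR',tri((508/5.6+184.6,342/5.6+29.6),(236/5.6+224.6,234/5.6+39.6)))
```

```text
tip@.087 (array([0.6298238 , 0.04975699, 0.11151285]), np.float64(0.006090429767650883))
tip@.0745 (array([0.6297621 , 0.04698775, 0.09940257]), np.float64(0.008421097125433983))
pad centre (array([0.64048782, 0.05151509, 0.09257393]), np.float64(0.0006788571675368138))
boardFR (array([ 0.64430492, -0.00978842,  0.11748541]), np.float64(0.011796553257833546))
```

```bash
python3 -m creep '[{"translation":[0,0,0.1],"rotation":[0,0,0],"jaw":1},{"translation":[0,0,0],"rotation":[0,0,0],"jaw":1},{"translation":[0,0,0],"rotation":[0,0,0],"jaw":1}]' | egrep 'pos|wrist'; python3 -m creep '[{"translation":[0,0,0.1],"rotation":[0,0,0],"jaw":1},{"translation":[0,0,0],"rotation":[0,0,0],"jaw":1},{"translation":[0,0,0],"rotation":[0,0,0],"jaw":1}]' | egrep 'pos|wrist';  python3 -m creep '[{"translation":[0,0,0.1],"rotation":[0,0,0],"jaw":1},{"translation":[0,0,0],"rotation":[0,0,0],"jaw":1},{"translation":[0,0,0],"rotation":[0,0,0],"jaw":1}]' | egrep 'pos|wrist';python3 -m creep '[{"translation":[0,0,0.1],"rotation":[0,0,0],"jaw":1},{"translation":[0,0,0],"rotation":[0,0,0],"jaw":1},{"translation":[0,0,0],"rotation":[0,0,0],"jaw":1}]' | egrep 'pos|wrist'
```

```text
tool_pos: [0.634, 0.0535, 0.0725]
wrist_force: [-0.4, 0.7, 1.4]
tool_pos: [0.6341, 0.0535, 0.07]
wrist_force: [0.4, -0.2, 2.5]
tool_pos: [0.6339, 0.0535, 0.0673]
wrist_force: [0.5, -0.3, 3.0]
tool_pos: [0.6338, 0.0535, 0.0648]
wrist_force: [-0.4, 0.3, 2.7]
```

```bash
python3 -m creep '[{"translation":[0,0,0.1],"rotation":[0,0,0],"jaw":1},{"translation":[0,0,0.06],"rotation":[0,0,0],"jaw":1},{"translation":[0,0,0],"rotation":[0,0,0],"jaw":1},{"translation":[0.2,0,0],"rotation":[0,0,0],"jaw":1},{"translation":[0.2,0,0],"rotation":[0,0,0],"jaw":1},{"translation":[0.2,0.02,0],"rotation":[0,0,0],"jaw":1},{"translation":[0.2,0.03,0],"rotation":[0,0,0],"jaw":1}]' | egrep 'pos|wrist'; python3 -m creep '[{"translation":[0.2,0.03,0],"rotation":[0,0,0],"jaw":1},{"translation":[0.2,0.03,0],"rotation":[0,0,0],"jaw":1},{"translation":[0.2,0.03,0],"rotation":[0,0,0],"jaw":1}]' | egrep 'pos|wrist';  python3 -m creep '[{"translation":[0.2,0.04,0],"rotation":[0,0,0],"jaw":1},{"translation":[0.2,0.04,0],"rotation":[0,0,0],"jaw":1},{"translation":[0.2,0.04,0],"rotation":[0,0,0],"jaw":1}]' | egrep 'pos|wrist'
```

```text
tool_pos: [0.6131, 0.0532, 0.061]
wrist_force: [0.4, 0.4, 3.9]
tool_pos: [0.5981, 0.0542, 0.061]
wrist_force: [0.0, 0.7, 3.9]
tool_pos: [0.583, 0.056, 0.0609]
wrist_force: [0.9, 0.6, 3.8]
```

```bash
python3 -m creep '[{"translation":[0.3,0.07,0],"rotation":[0,0,0],"jaw":1},{"translation":[0.3,0.07,0],"rotation":[0,0,0],"jaw":1},{"translation":[0.3,0.08,0],"rotation":[0,0,0],"jaw":1},{"translation":[0.3,0.08,0],"rotation":[0,0,0],"jaw":1},{"translation":[0,0,0],"rotation":[0,0,0],"jaw":1}]' | egrep 'pos|wrist'
python3 - <<'E'
from h import *
c=cam('scene'); c2=cam('side')
a=cv2.resize(c['img'][30:140,165:325,::-1],None,fx=5,fy=5,interpolation=2)
cv2.imwrite('pics/open1.png',a)
E
```

```text
tool_pos: [0.5506, 0.0622, 0.0608]
wrist_force: [-0.0, 2.1, 3.8]
```

View pics/open1.png

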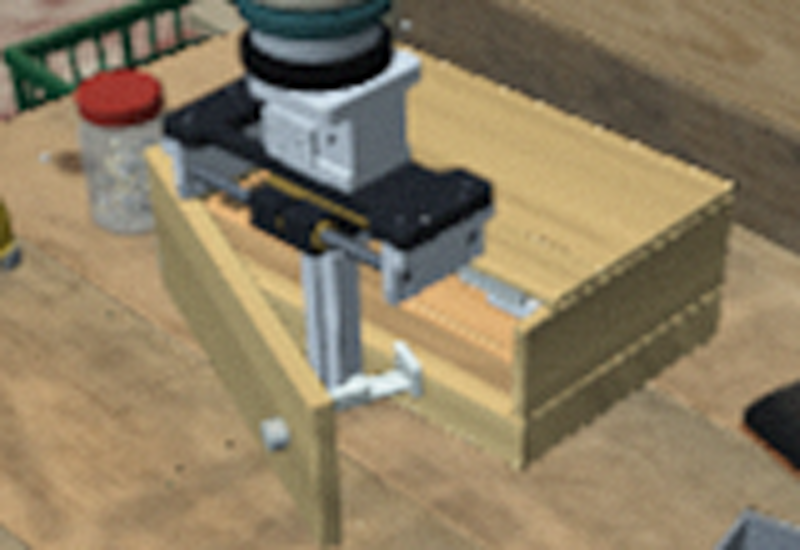

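Catch cleared: the hook shows free at (410,365) and the door is at about 0.37 rad. I'll ease off the catch and swing the door on along the arc.

```bash
python3 -m creep '[{"translation":[0,0,-0.3],"rotation":[0,0,0],"jaw":1},{"translation":[0,0,-0.2],"rotation":[0,0,0],"jaw":1},{"translation":[0.78,0.3,0],"rotation":[0,0,0],"jaw":1},{"translation":[0.75,0.36,0],"rotation":[0,0,0],"jaw":1},{"translation":[0.72,0.42,0],"rotation":[0,0,0],"jaw":1},{"translation":[0.68,0.48,0],"rotation":[0,0,0],"jaw":1},{"translation":[0,0,0],"rotation":[0,0,0],"jaw":1},{"translation":[0,0,0],"rotation":[0,0,0],"jaw":1}]' | egrep 'pos|wrist'; python3 -m creep '[{"translation":[0.64,0.53,0],"rotation":[0,0,0],"jaw":1},{"translation":[0.6,0.58,0],"rotation":[0,0,0],"jaw":1},{"translation":[0.55,0.63,0],"rotation":[0,0,0],"jaw":1},{"translation":[0.5,0.67,0],"rotation":[0,0,0],"jaw":1},{"translation":[0,0,0],"rotation":[0,0,0],"jaw":1},{"translation":[0,0,0],"rotation":[0,0,0],"jaw":1}]' | egrep 'pos|wrist'
python3 - <<'E'
from h import *
p=ctrl.get_state()['tool_pos']; v=p[:2]-np.array([.617,.314]); print('r',np.linalg.norm(v),'psi',np.arctan2(-v[0],-v[1])+.076)
E
```

```text
tool_pos: [0.4766, 0.0937, 0.0735]
wrist_force: [0.3, -0.2, -0.4]
tool_pos: [0.4162, 0.1496, 0.0734]
wrist_force: [-0.2, 0.4, -0.3]
r 0.259551077691695 psi 0.960608341446887
```

```bash
python3 -m creep '[{"translation":[0.44,0.71,0],"rotation":[0,0,0],"jaw":1},{"translation":[0.38,0.74,0],"rotation":[0,0,0],"jaw":1},{"translation":[0.33,0.77,0],"rotation":[0,0,0],"jaw":1},{"translation":[0.27,0.79,0],"rotation":[0,0,0],"jaw":1},{"translation":[0,0,0],"rotation":[0,0,0],"jaw":1},{"translation":[0,0,0],"rotation":[0,0,0],"jaw":1}]' | egrep 'pos|wrist'; python3 -m creep '[{"translation":[0.2,0.81,0],"rotation":[0,0,0],"jaw":1},{"translation":[0.13,0.82,0],"rotation":[0,0,0],"jaw":1},{"translation":[0.07,0.83,0],"rotation":[0,0,0],"jaw":1},{"translation":[0.0,0.83,0],"rotation":[0,0,0],"jaw":1},{"translation":[0,0.4,0],"rotation":[0,0,0],"jaw":1},{"translation":[0,0,0],"rotation":[0,0,0],"jaw":1},{"translation":[0,0,0],"rotation":[0,0,0],"jaw":1}]' | egrep 'pos|wrist'
python3 - <<'E'
from h import *
p=ctrl.get_state()['tool_pos']; v=p[:2]-np.array([.617,.314]); print('r',np.linalg.norm(v),'psi',np.arctan2(-v[0],-v[1])+.076)
c=cam('scene'); cv2.imwrite('pics/open2.png',cv2.resize(c['img'][30:200,80:330,::-1],None,fx=3,fy=3,interpolation=2))
E
```

```text
tool_pos: [0.3752, 0.2216, 0.0733]
wrist_force: [0.1, -0.3, -0.3]
tool_pos: [0.3573, 0.3115, 0.0731]
wrist_force: [0.7, -0.8, 0.0]
r 0.25976119542096937 psi 1.636990343745752
```

View pics/open2.png

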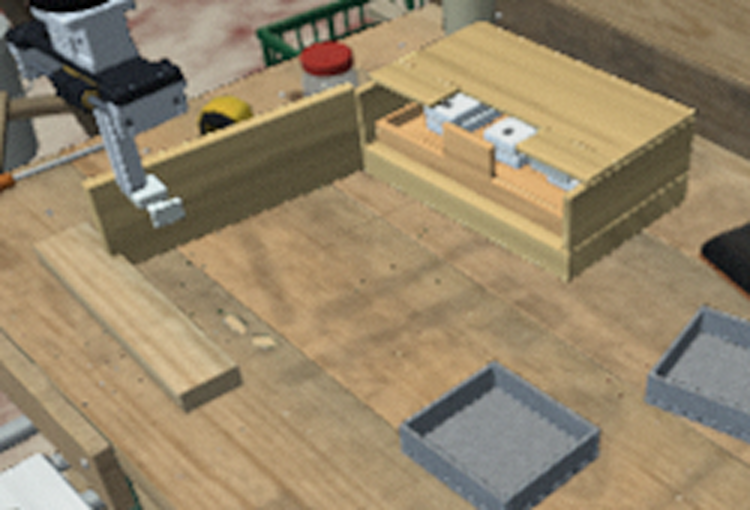

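The door is about 1.67 rad open. I'll lift off and go to the drawer tab, hooking behind it.

```bash
python3 -m creep '[{"translation":[0,-0.3,-0.3],"rotation":[0,0,0],"jaw":1},{"translation":[0,0,-0.8],"rotation":[0,0,0],"jaw":1},{"translation":[0,0,-0.8],"rotation":[0,0,0],"jaw":1},{"translation":[-0.5,-0.5,0],"rotation":[0,0,0],"jaw":1},{"translation":[-0.9,-0.5,0],"rotation":[0,0,0],"jaw":1},{"translation":[-0.9,-0.5,0],"rotation":[0,0,0],"jaw":1},{"translation":[-0.9,-0.5,0],"rotation":[0,0,0],"jaw":1},{"translation":[-0.9,-0.5,0],"rotation":[0,0,0],"jaw":1},{"translation":[-0.9,-0.5,0],"rotation":[0,0,0],"jaw":1},{"translation":[-0.9,-0.5,0],"rotation":[0,0,0],"jaw":1}]' | egrep 'pos|wrist'; python3 -m creep '[{"translation":[-0.9,-0.5,0],"rotation":[0,0,0],"jaw":1},{"translation":[-0.9,-0.5,0],"rotation":[0,0,0],"jaw":1},{"translation":[-0.9,-0.5,0],"rotation":[0,0,0],"jaw":1},{"translation":[-0.9,-0.5,0],"rotation":[0,0,0],"jaw":1},{"translation":[-0.9,-0.5,0],"rotation":[0,0,0],"jaw":1},{"translation":[-0.5,-0.3,0],"rotation":[0,0,0],"jaw":1},{"translation":[0,0,0],"rotation":[0,0,0],"jaw":1},{"translation":[0,0,0],"rotation":[0,0,0],"jaw":1}]' | egrep 'pos|wrist'
python3 - <<'E'
from h import *
print(togo([.665,.166,.1]))
c=cam('scene')
# drawer tab, spacers: refine cupboard frame using post-open view
cv2.imwrite('pics/tab.png',cv2.resize(c['img'][30:130,190:320,::-1],None,fx=6,fy=6,interpolation=2)); np.save('s2.npy',c,allow_pickle=True)
E
```

```text
tool_pos: [0.5119, 0.2268, 0.1214]
wrist_force: [0.5, 0.6, 0.1]
tool_pos: [0.6406, 0.1677, 0.1208]
wrist_force: [-0.6, 0.6, 0.8]
[-0.97 -0.14  0.83]
```

View pics/tab.png

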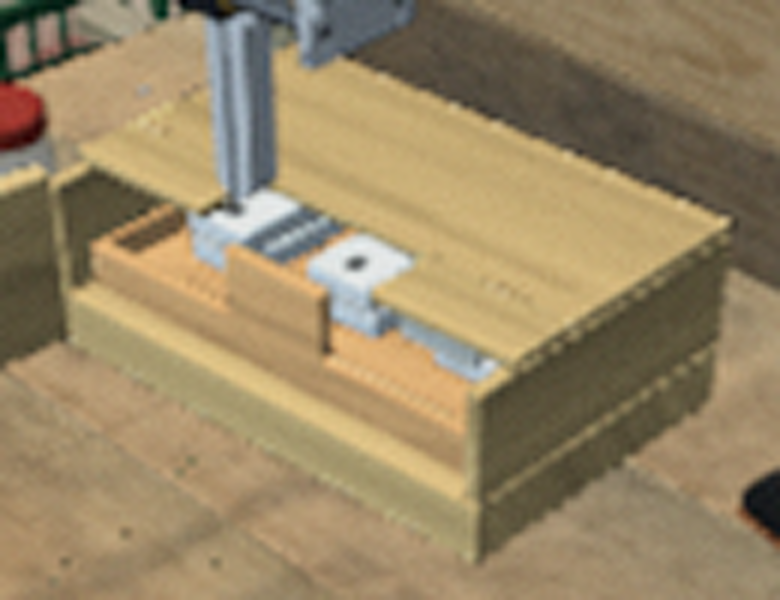

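Tab's top edge runs from (228,248) to (328,290), with the spacer tops lower behind it. I'll descend behind the tab and pull.

```bash
python3 -m creep '[{"translation":[-0.6,-0.08,0],"rotation":[0,0,0],"jaw":1},{"translation":[-0.35,-0.05,0],"rotation":[0,0,0],"jaw":1},{"translation":[0,0,0.8],"rotation":[0,0,0],"jaw":1},{"translation":[0,0,0.8],"rotation":[0,0,0],"jaw":1},{"translation":[0,0,0.4],"rotation":[0,0,0],"jaw":1},{"translation":[0,0,0.3],"rotation":[0,0,0],"jaw":1},{"translation":[0,0,0],"rotation":[0,0,0],"jaw":1},{"translation":[0,0,0],"rotation":[0,0,0],"jaw":1}]' | egrep 'pos|wrist'
python3 -m creep '[{"translation":[0.2,0,0],"rotation":[0,0,0],"jaw":1},{"translation":[0.2,0,0],"rotation":[0,0,0],"jaw":1},{"translation":[0.3,0,0],"rotation":[0,0,0],"jaw":1},{"translation":[0.3,0,0],"rotation":[0,0,0],"jaw":1}]' | egrep 'pos|wrist'
```

```text
tool_pos: [0.6638, 0.1698, 0.0743]
wrist_force: [-17.5, -4.6, 56.6]
tool_pos: [0.6502, 0.1688, 0.0748]
wrist_force: [1.5, -1.6, 43.1]
```

```bash
python3 -m creep '[{"translation":[0,0,-0.6],"rotation":[0,0,0],"jaw":1},{"translation":[0,0,-0.4],"rotation":[0,0,0],"jaw":1},{"translation":[0,0,0],"rotation":[0,0,0],"jaw":1}]' | egrep 'pos|wrist'
python3 - <<'E'
from h import *
c=cam('scene');d=cam('side');w=cam('wrist'); s=st(); p=np.array(s['tool_pos'])
a=cv2.resize(c['img'][50:110,210:290,::-1],None,fx=5,fy=5,interpolation=2)
b=cv2.resize(d['img'][45:105,220:300,::-1],None,fx=5,fy=5,interpolation=2)
w2=cv2.resize(w['img'][200:300,100:412,::-1],None,fx=800/312,fy=800/312)
cv2.imwrite('pics/tab2.png',np.vstack([np.hstack([a,b]),w2]))
print((proj(c,p)-[209.6,49.6])*5,(proj(d,p)-[219.6,44.6])*5+[400,0])
p[2]+=.023;print((proj(c,p)-[209.6,49.6])*5,(proj(d,p)-[219.6,44.6])*5+[400,0])
E
```

```text
tool_pos: [0.6404, 0.168, 0.091]
wrist_force: [0.3, -0.1, 0.4]
12.88 [0.6388 0.167  0.0872] [-0.001 -0.04   0.999 -0.   ] [ 0.1 -0.4 -0.9] 0.00042855423420156 0.0
[111.79913442 145.87108017] [558.60439366 140.35806321]
[109.7530852  111.45380785] [557.82633329 110.90760906]
```

View pics/tab2.png

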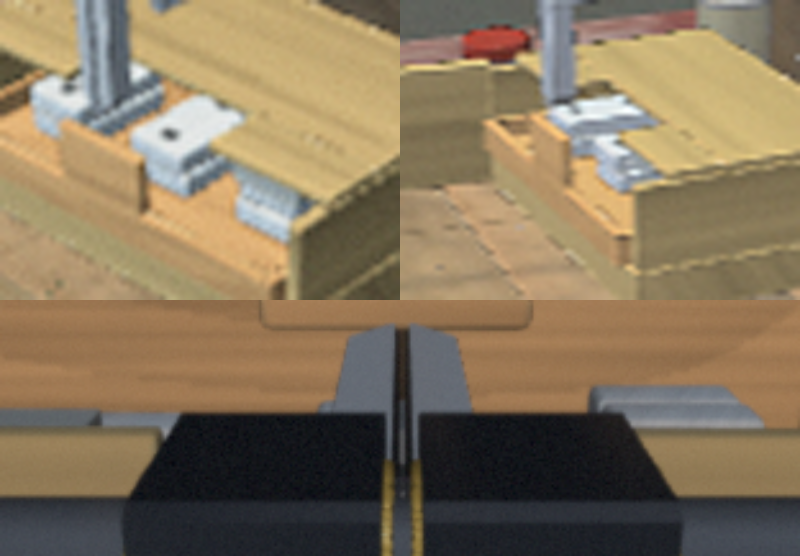

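The tip caught the tab's rear top edge and dragged the drawer out about 22 mm. The wrist view shows the tab's back edge at (395,328), level with the finger front. I'll back off 15 mm and descend gently.

```bash
python3 - <<'E'
from h import *
w=cam('wrist'); st()
for u in(262,395,530): print(onz(w,u/2.564+100,28/2.564+200,.099))
E
python3 -m creep '[{"translation":[-0.3,0,0],"rotation":[0,0,0],"jaw":1},{"translation":[-0.35,0,0],"rotation":[0,0,0],"jaw":1},{"translation":[0,0,0.3],"rotation":[0,0,0],"jaw":1},{"translation":[0,0,0.3],"rotation":[0,0,0],"jaw":1},{"translation":[0,0,0],"rotation":[0,0,0],"jaw":1},{"translation":[0,0,0],"rotation":[0,0,0],"jaw":1}]' | egrep 'pos|wrist'
python3 -m creep '[{"translation":[0,0,0.15],"rotation":[0,0,0],"jaw":1},{"translation":[0,0,0],"rotation":[0,0,0],"jaw":1}]' | egrep 'pos|wrist'
```

```text
12.93 [0.6387 0.1668 0.0868] [-0.002 -0.04   0.999 -0.   ] [-0.7 -0.5  0.4] 0.0006506825876068387 0.0
[0.63684586 0.13218364 0.099     ]
[0.63421367 0.16568538 0.099     ]
[0.63154082 0.19970448 0.099     ]
tool_pos: [0.6549, 0.1678, 0.0718]
wrist_force: [-0.1, -0.2, -0.2]
tool_pos: [0.6558, 0.1681, 0.069]
wrist_force: [0.7, 0.4, 0.3]
```

```bash
python3 -m creep '[{"translation":[0,0,0.15],"rotation":[0,0,0],"jaw":1},{"translation":[0,0,0.12],"rotation":[0,0,0],"jaw":1},{"translation":[0.3,0,0],"rotation":[0,0,0],"jaw":1},{"translation":[0.3,0,0],"rotation":[0,0,0],"jaw":1},{"translation":[0.4,0,0],"rotation":[0,0,0],"jaw":1},{"translation":[0.4,0,0],"rotation":[0,0,0],"jaw":1},{"translation":[0.4,0,0],"rotation":[0,0,0],"jaw":1}]' | egrep 'pos|wrist'
python3 -m creep '[{"translation":[0.4,0,0],"rotation":[0,0,0],"jaw":1},{"translation":[0.4,0,0],"rotation":[0,0,0],"jaw":1},{"translation":[0.4,0,0],"rotation":[0,0,0],"jaw":1},{"translation":[0.4,0,0],"rotation":[0,0,0],"jaw":1},{"translation":[0.4,0,0],"rotation":[0,0,0],"jaw":1},{"translation":[0.4,0,0],"rotation":[0,0,0],"jaw":1},{"translation":[0.4,0,0],"rotation":[0,0,0],"jaw":1},{"translation":[0.4,0,0],"rotation":[0,0,0],"jaw":1},{"translation":[0.4,0,0],"rotation":[0,0,0],"jaw":1},{"translation":[0.4,0,0],"rotation":[0,0,0],"jaw":1}]' | egrep 'pos|wrist'
python3 -m creep '[{"translation":[0.3,0,0],"rotation":[0,0,0],"jaw":1},{"translation":[0.3,0,0],"rotation":[0,0,0],"jaw":1},{"translation":[0.2,0,0],"rotation":[0,0,0],"jaw":1},{"translation":[0,0,0],"rotation":[0,0,0],"jaw":1}]' | egrep 'pos|wrist'
```

```text
tool_pos: [0.611, 0.1645, 0.0632]
wrist_force: [1.7, 0.3, -1.1]
tool_pos: [0.5114, 0.1568, 0.0634]
wrist_force: [1.4, 0.6, -0.1]
tool_pos: [0.4961, 0.1557, 0.0637]
wrist_force: [8.0, 1.5, -5.7]
```

```bash
python3 -m creep '[{"translation":[0.2,0,0],"rotation":[0,0,0],"jaw":1},{"translation":[0.2,0,0],"rotation":[0,0,0],"jaw":1},{"translation":[0,0,0],"rotation":[0,0,0],"jaw":1}]' | egrep 'pos|wrist'
python3 -m creep '[{"translation":[-0.4,0,0],"rotation":[0,0,0],"jaw":1},{"translation":[-0.4,0,-0.4],"rotation":[0,0,0],"jaw":-1},{"translation":[0,0,-0.8],"rotation":[0,0,0],"jaw":-1},{"translation":[0,0,-0.8],"rotation":[0,0,0],"jaw":-1},{"translation":[0,0,-0.9],"rotation":[0,0,0],"jaw":-1},{"translation":[0,0,-0.9],"rotation":[0,0,0],"jaw":-1},{"translation":[0,0,-0.6],"rotation":[0,0,0],"jaw":-1},{"translation":[0,0,0],"rotation":[0,0,0],"jaw":-1},{"translation":[0,0,0],"rotation":[0,0,0],"jaw":-1}]' | egrep 'pos|wrist|width'
python3 - <<'E'
from h import *
c=cam('scene');w=cam('wrist'); np.save('s3.npy',c,allow_pickle=True); np.save('w3.npy',w,allow_pickle=True)
a=cv2.resize(c['img'][40:260,160:400,::-1],None,fx=1.7,fy=1.7); b=cv2.resize(w['img'][...,::-1],(408,306))
H=max(a.shape[0],b.shape[0]); o=np.zeros((H,800,3),np.uint8); o[:a.shape[0],:a.shape[1]]=a; o[:306,-408+16:]=b[:,:392]; 
o[:, :a.shape[1]][:a.shape[0]]=a[:, :a.shape[1]]
cv2.imwrite('pics/dr.png',o); st()
E
```

```text
tool_pos: [0.4963, 0.1561, 0.0647]
wrist_force: [23.3, -0.1, -17.2]
tool_pos: [0.5016, 0.1559, 0.1732]
wrist_force: [-0.6, -0.5, -1.0]
gripper_width: 0.0505
16.45 [0.5007 0.1555 0.1719] [-0.001 -0.04   0.999 -0.   ] [-0.1  0.1 -0.8] 0.058131407213703676 0.0
```

View pics/dr.png

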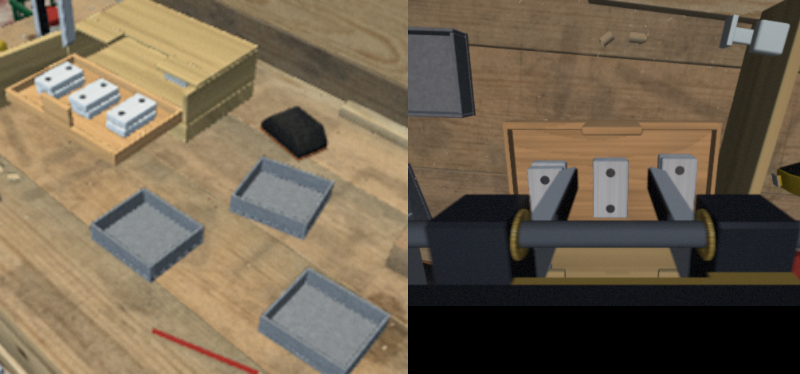

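Drawer is out with three piles of two visible: in the left half at (58,75), (95,97) and (130,112). The trays are at (147,230), (282,195) and (323,320) and look undisturbed.

```bash
cat > see.py <<'E'
from h import *
def trays(c):
    im=c['img'].astype(int); m=((im[...,2]-im[...,0]>4)&(im[...,2]<190)).astype(np.uint8)
    m=cv2.morphologyEx(m,cv2.MORPH_CLOSE,np.ones((7,7)));m=cv2.morphologyEx(m,cv2.MORPH_OPEN,np.ones((3,3)))
    out=[]
    for k in cv2.findContours(m,0,2)[0]:
        a=cv2.contourArea(k); (u,v),_,_=cv2.minAreaRect(k)
        if 1200<a<4500 and 190<u<400 and v>110:
            h=cv2.convexHull(k)[:,0].astype(float)
            far=h[np.argmin(h[:,1])]; 
            L=h[h[:,0]<h[:,0].min()+2.5]; L=L[np.argmin(L[:,1])]
            Rr=h[h[:,0]>h[:,0].max()-2.5]; Rr=Rr[np.argmin(Rr[:,1])]
            f,l,r=[onz(c,*(p),.034)[:2] for p in(far,L,Rr)]
            cen=(l+r)/2; yaw=np.degrees(np.arctan2(*( (f-l)[::-1])))
            out.append((cen.round(3),'fl',np.linalg.norm(f-l).round(3),'fr',np.linalg.norm(f-r).round(3),'diag',np.linalg.norm(l-r).round(3),'yaw',yaw.round(1)))
    return out
def spacers(c,z=.077,thr=185,box=(150,40,300,150)):
    x0,y0,x1,y1=box; im=c['img'][y0:y1,x0:x1].astype(int); m=(im.min(2)>thr).astype(np.uint8)
    m=cv2.morphologyEx(m,cv2.MORPH_CLOSE,np.ones((3,3)))
    out=[]
    for k in cv2.findContours(m,0,2)[0]:
        if cv2.contourArea(k)>40:
            w=np.array([onz(c,*(p+[x0,y0]),z)[:2] for p in k[:,0]]).astype(np.float32); r=cv2.minAreaRect(w); out.append((np.round(r[0],3),np.round(r[1],3),round(r[2],1)))
    return out
E
python3 - <<'E'
from see import *
c=np.load('s3.npy',allow_pickle=True).item();w=np.load('w3.npy',allow_pickle=True).item()
for t in trays(c): print(t)
for th in(175,190,205): print(th,*spacers(c,thr=th),sep='\n ')
for th in(170,190): print('w',th,*spacers(w,thr=th,box=(100,150,400,300)),sep='\n ')
E
```

```text
(array([ 0.49 , -0.405]), 'fl', np.float64(0.108), 'fr', np.float64(0.113), 'diag', np.float64(0.162), 'yaw', np.float64(1.6))
(array([ 0.435, -0.118]), 'fl', np.float64(0.104), 'fr', np.float64(0.111), 'diag', np.float64(0.155), 'yaw', np.float64(0.8))
(array([ 0.647, -0.205]), 'fl', np.float64(0.098), 'fr', np.float64(0.109), 'diag', np.float64(0.152), 'yaw', np.float64(11.3))
175
 (array([0.561, 0.068]), array([0.111, 0.055]), 14.1)
 (array([0.548, 0.15 ]), array([0.107, 0.057]), 18.0)
 (array([0.537, 0.237]), array([0.107, 0.054]), 17.0)
190
 (array([0.563, 0.068]), array([0.104, 0.052]), 14.3)
 (array([0.557, 0.154]), array([0.079, 0.043]), 4.0)
 (array([0.539, 0.238]), array([0.095, 0.049]), 11.0)
205
 (array([0.574, 0.072]), array([0.077, 0.042]), 5.1)
 (array([0.558, 0.154]), array([0.078, 0.042]), 2.6)
 (array([0.547, 0.241]), array([0.077, 0.04 ]), 5.4)
w
 170
w
 190
```

```bash
python3 -m creep '[{"translation":[-0.66,-0.89,0],"rotation":[0,0,0],"jaw":-0.45},{"translation":[-0.66,-0.89,0],"rotation":[0,0,0],"jaw":-0.45},{"translation":[-0.66,-0.89,0],"rotation":[0,0,0],"jaw":-0.45},{"translation":[-0.66,-0.89,0.5],"rotation":[0,0,0],"jaw":-0.45},{"translation":[0,0,0.8],"rotation":[0,0,0],"jaw":-0.45},{"translation":[0,0,0.8],"rotation":[0,0,0],"jaw":-0.45},{"translation":[0,0,0.5],"rotation":[0,0,0],"jaw":-0.45},{"translation":[0,0,0],"rotation":[0,0,0],"jaw":-0.45},{"translation":[0,0,0],"rotation":[0,0,0],"jaw":-0.45},{"translation":[0,0,0],"rotation":[0,0,0],"jaw":-0.45}]'
python3 - <<'E'
from h import *
w=cam('wrist'); save(w,'pick1.png',1.2); print(togo([.574,.072,.042]))
for z in (.11,): print(proj(w,[*ctrl.get_state()['tool_pos'][:2],.077])*1.2)
E
```

```text
time_s: 17.28
tool_pos: [0.5747, 0.0725, 0.1078]
eef_rot: [-0.0, -0.04, 0.999, -0.0]
wrist_force: [0.2, 0.9, 0.6]
gripper_width: 0.068
gripper_force: 0.0
[ 0.05 -0.02  2.65]
[306.74770495 239.74693678]
```

View pics/pick1.png

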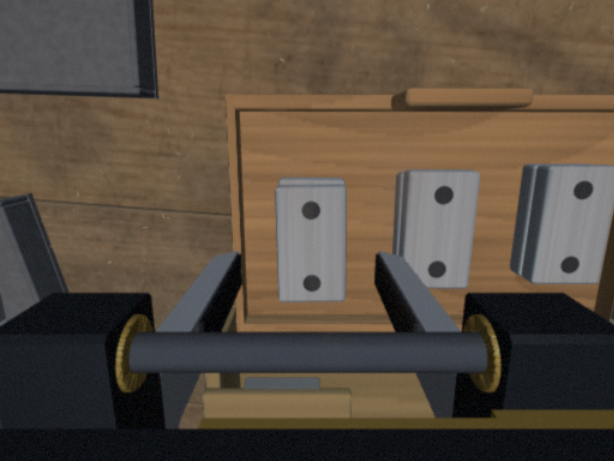

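The spacer is centred at (311,242), with the fingers straddling it and the drawer wall close on the left. I'll narrow the opening and descend.

```bash
python3 -m creep '[{"translation":[0,0.1,0],"rotation":[0,0,0],"jaw":-0.25},{"translation":[0,0,0.2],"rotation":[0,0,0],"jaw":-0.25},{"translation":[0,0,0.7],"rotation":[0,0,0],"jaw":-0.25},{"translation":[0,0,0.7],"rotation":[0,0,0],"jaw":-0.25},{"translation":[0,0,0.6],"rotation":[0,0,0],"jaw":-0.25},{"translation":[0,0,0.4],"rotation":[0,0,0],"jaw":-0.25},{"translation":[0,0,0],"rotation":[0,0,0],"jaw":-0.25},{"translation":[0,0,0],"rotation":[0,0,0],"jaw":-0.25}]'| egrep 'pos|wrist|width'
python3 -m creep '[{"translation":[0,0,0],"rotation":[0,0,0],"jaw":1},{"translation":[0,0,0],"rotation":[0,0,0],"jaw":1},{"translation":[0,0,0],"rotation":[0,0,0],"jaw":1},{"translation":[0,0,0],"rotation":[0,0,0],"jaw":1},{"translation":[0,0,-0.2],"rotation":[0,0,0],"jaw":1},{"translation":[0,0,-0.6],"rotation":[0,0,0],"jaw":1},{"translation":[0,0,-0.8],"rotation":[0,0,0],"jaw":1},{"translation":[0,0,-0.8],"rotation":[0,0,0],"jaw":1},{"translation":[0,0,0],"rotation":[0,0,0],"jaw":1}]'
python3 - <<'E'
from see import *
print(togo([.435,-.12,.1]))
c=cam('scene')
for t in trays(c): print(t)
print(*spacers(c,thr=205),sep='\n')
E
```

```text
tool_pos: [0.5744, 0.075, 0.0428]
wrist_force: [0.3, -0.7, -0.1]
gripper_width: 0.0589
time_s: 18.75
tool_pos: [0.577, 0.0752, 0.1064]
eef_rot: [0.003, -0.039, 0.999, 0.0]
wrist_force: [1.6, -0.5, -1.2]
gripper_width: 0.0454
gripper_force: 30.0
[ 6.28 -7.34  0.21]
(array([ 0.489, -0.406]), 'fl', np.float64(0.108), 'fr', np.float64(0.116), 'diag', np.float64(0.164), 'yaw', np.float64(1.6))
(array([ 0.435, -0.118]), 'fl', np.float64(0.104), 'fr', np.float64(0.111), 'diag', np.float64(0.155), 'yaw', np.float64(0.8))
(array([ 0.647, -0.205]), 'fl', np.float64(0.098), 'fr', np.float64(0.109), 'diag', np.float64(0.152), 'yaw', np.float64(11.3))
(array([0.558, 0.053]), array([0.076, 0.042]), 3.9)
(array([0.595, 0.151]), array([0.152, 0.05 ]), 0.9)
(array([0.547, 0.24 ]), array([0.078, 0.04 ]), 3.0)
```

```bash
python3 -m creep '[{"translation":[0.4,-0.5,0],"rotation":[0,0,0],"jaw":1},{"translation":[0.75,-0.85,0],"rotation":[0,0,0],"jaw":1},{"translation":[0.8,-0.94,0],"rotation":[0,0,0],"jaw":1},{"translation":[0.8,-0.94,0],"rotation":[0,0,0],"jaw":1},{"translation":[0.8,-0.94,0],"rotation":[0,0,0],"jaw":1},{"translation":[0.8,-0.94,0],"rotation":[0,0,0],"jaw":1},{"translation":[0.8,-0.94,0],"rotation":[0,0,0],"jaw":1},{"translation":[0.8,-0.94,0],"rotation":[0,0,0],"jaw":1},{"translation":[0.3,-0.4,0],"rotation":[0,0,0],"jaw":1},{"translation":[0,0,0],"rotation":[0,0,0],"jaw":1}]' >/dev/null
python3 -m creep '[{"translation":[0,0,0],"rotation":[0,0,0],"jaw":1},{"translation":[0,0,0],"rotation":[0,0,0],"jaw":1}]'
python3 - <<'E'
from see import *
w=cam('wrist'); save(w,'tr1.png',1.2); print(togo([.434,-.12,-.01]))
for p in ([.434,-.12],): 
    for dx,dy in((-.0575,-.064),(-.0575,.064),(.0575,.064),(.0575,-.064)): print((proj(w,[p[0]+dx,p[1]+dy,.034])*1.2).round())
E
```

```text
time_s: 19.8
tool_pos: [0.434, -0.1205, 0.1025]
eef_rot: [0.0, -0.04, 0.999, 0.0]
wrist_force: [-0.3, 0.0, -1.0]
gripper_width: 0.0455
gripper_force: 30.0
[0.01 0.01 4.5 ]
[224. 140.]
[402. 155.]
[382. 301.]
[220. 290.]
```

View pics/tr1.png

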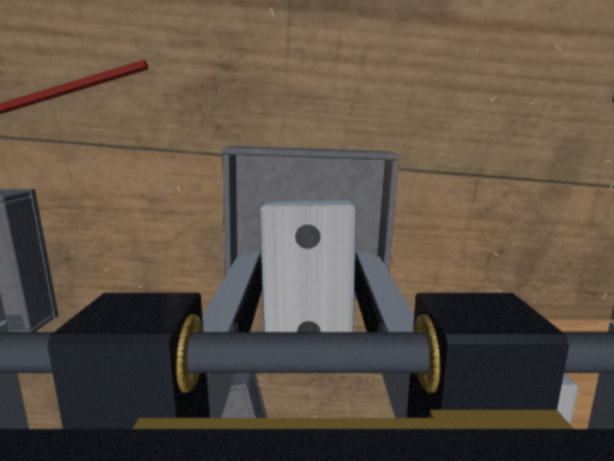

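The tray rim's front corners are at (223,148) and (398,153), within 3 mm of prediction, and the spacer is held over the middle. Setting it down.

```bash
python3 -m creep '[{"translation":[-0.08,-0.05,0.7],"rotation":[0,0,0],"jaw":1},{"translation":[0,0,0.8],"rotation":[0,0,0],"jaw":1},{"translation":[0,0,0.8],"rotation":[0,0,0],"jaw":1},{"translation":[0,0,0.8],"rotation":[0,0,0],"jaw":1},{"translation":[0,0,0.6],"rotation":[0,0,0],"jaw":1},{"translation":[0,0,0.4],"rotation":[0,0,0],"jaw":1},{"translation":[0,0,0.25],"rotation":[0,0,0],"jaw":1},{"translation":[0,0,0],"rotation":[0,0,0],"jaw":1},{"translation":[0,0,0],"rotation":[0,0,0],"jaw":1}]' | egrep 'pos|wrist|width'
python3 -m creep '[{"translation":[0,0,0.06],"rotation":[0,0,0],"jaw":1},{"translation":[0,0,0],"rotation":[0,0,0],"jaw":1},{"translation":[0,0,0],"rotation":[0,0,0],"jaw":1}]' | egrep 'pos|wrist'
```

```text
tool_pos: [0.4358, -0.122, -0.006]
wrist_force: [0.1, 1.1, -1.3]
gripper_width: 0.0456
tool_pos: [0.4359, -0.1228, -0.0069]
wrist_force: [0.9, -0.4, -2.0]
```

```bash
python3 -m creep '[{"translation":[0,0,0.1],"rotation":[0,0,0],"jaw":1},{"translation":[0,0,0],"rotation":[0,0,0],"jaw":1},{"translation":[0,0,0],"rotation":[0,0,0],"jaw":1}]' | egrep 'pos|wrist'; python3 -m creep '[{"translation":[0,0,0.1],"rotation":[0,0,0],"jaw":1},{"translation":[0,0,0],"rotation":[0,0,0],"jaw":1},{"translation":[0,0,0],"rotation":[0,0,0],"jaw":1}]' | egrep 'pos|wrist'; python3 -m creep '[{"translation":[0,0,0.06],"rotation":[0,0,0],"jaw":1},{"translation":[0,0,0],"rotation":[0,0,0],"jaw":1},{"translation":[0,0,0],"rotation":[0,0,0],"jaw":1}]' | egrep 'pos|wrist'
```

```text
tool_pos: [0.4354, -0.1228, -0.0098]
wrist_force: [0.0, -0.3, -0.8]
tool_pos: [0.4356, -0.1228, -0.0123]
wrist_force: [-0.0, 0.5, 0.2]
tool_pos: [0.4357, -0.1228, -0.0124]
wrist_force: [-2.8, 1.8, 19.6]
```

```bash
python3 -m creep '[{"translation":[0,0,-0.03],"rotation":[0,0,0],"jaw":-0.25},{"translation":[0,0,0],"rotation":[0,0,0],"jaw":-0.25},{"translation":[0,0,0],"rotation":[0,0,0],"jaw":-0.25},{"translation":[0,0,-0.4],"rotation":[0,0,0],"jaw":-0.25},{"translation":[0,0,-0.7],"rotation":[0,0,0],"jaw":-0.25},{"translation":[0,0,-0.9],"rotation":[0,0,0],"jaw":-0.25},{"translation":[0,0,-0.9],"rotation":[0,0,0],"jaw":-0.25},{"translation":[0,0,-0.9],"rotation":[0,0,0],"jaw":-0.25},{"translation":[0,0,-0.4],"rotation":[0,0,0],"jaw":-0.25}]' | egrep 'pos|wrist|width'
python3 -m creep '[{"translation":[-0.25,0.5,0],"rotation":[0,0,0],"jaw":-0.25},{"translation":[-0.45,0.83,0],"rotation":[0,0,0],"jaw":-0.25},{"translation":[-0.5,0.93,0],"rotation":[0,0,0],"jaw":-0.25},{"translation":[-0.5,0.93,0],"rotation":[0,0,0],"jaw":-0.25},{"translation":[-0.5,0.93,0],"rotation":[0,0,0],"jaw":-0.25},{"translation":[-0.5,0.93,0],"rotation":[0,0,0],"jaw":-0.25},{"translation":[-0.5,0.93,0],"rotation":[0,0,0],"jaw":-0.25},{"translation":[-0.5,0.93,0],"rotation":[0,0,0],"jaw":-0.25},{"translation":[-0.5,0.93,0],"rotation":[0,0,0],"jaw":-0.25},{"translation":[-0.5,0.93,0],"rotation":[0,0,0],"jaw":-0.25}]' >/dev/null
python3 -m creep '[{"translation":[-0.5,0.9,0],"rotation":[0,0,0],"jaw":-0.25},{"translation":[-0.45,0.8,0],"rotation":[0,0,0],"jaw":-0.25},{"translation":[-0.1,0.1,0],"rotation":[0,0,0],"jaw":-0.25},{"translation":[0,0,0],"rotation":[0,0,0],"jaw":-0.25},{"translation":[0,0,0],"rotation":[0,0,0],"jaw":-0.25}]' | egrep 'pos|wrist|width'
cat >> see.py <<'E'
def wsp(z,thr=150):
    w=cam('wrist'); im=w['img'].astype(int); m=((im.min(2)>thr)&(im.max(2)-im.min(2)<25)).astype(np.uint8); m[275:]=0
    m=cv2.morphologyEx(m,cv2.MORPH_CLOSE,np.ones((9,9)))
    for k in cv2.findContours(m,0,2)[0]:
        if cv2.contourArea(k)>1200:
            p=np.array([onz(w,*q,z)[:2] for q in k[:,0]]).astype(np.float32); r=cv2.minAreaRect(p); print('wsp',np.round(r[0],3),np.round(r[1],3),round(r[2],1),cv2.boundingRect(k))
E
python3 - <<'E'
from see import *
print(togo([.558,.154,.043])); wsp(.077); c=cam('scene')
for t in trays(c): print(t)
print(*spacers(c,.021,205,(200,110,380,300)),sep='\n')
E
```

```text
tool_pos: [0.4364, -0.1229, 0.0939]
wrist_force: [0.2, -0.1, 0.5]
gripper_width: 0.0588
tool_pos: [0.557, 0.1506, 0.0913]
wrist_force: [-0.3, -0.1, -0.6]
gripper_width: 0.059
[-0.06  0.14  1.93]
(array([ 0.489, -0.406]), 'fl', np.float64(0.108), 'fr', np.float64(0.116), 'diag', np.float64(0.164), 'yaw', np.float64(1.6))
(array([ 0.435, -0.118]), 'fl', np.float64(0.104), 'fr', np.float64(0.111), 'diag', np.float64(0.155), 'yaw', np.float64(0.8))
(array([ 0.647, -0.205]), 'fl', np.float64(0.098), 'fr', np.float64(0.109), 'diag', np.float64(0.152), 'yaw', np.float64(11.3))
(array([ 0.436, -0.125]), array([0.078, 0.042]), 4.1)
(array([0.583, 0.104]), array([0.031, 0.061]), 46.4)
```

```bash
python3 -m creep '[{"translation":[-0.06,0.2,0.2],"rotation":[0,0,0],"jaw":-0.25},{"translation":[0,0,0.6],"rotation":[0,0,0],"jaw":-0.25},{"translation":[0,0,0.7],"rotation":[0,0,0],"jaw":-0.25},{"translation":[0,0,0.42],"rotation":[0,0,0],"jaw":-0.25},{"translation":[0,0,0],"rotation":[0,0,0],"jaw":-0.25},{"translation":[0,0,0],"rotation":[0,0,0],"jaw":-0.25}]'| egrep 'pos|wrist|width'
python3 -m creep '[{"translation":[0,0,0],"rotation":[0,0,0],"jaw":1},{"translation":[0,0,0],"rotation":[0,0,0],"jaw":1},{"translation":[0,0,0],"rotation":[0,0,0],"jaw":1},{"translation":[0,0,0],"rotation":[0,0,0],"jaw":1},{"translation":[0,0,-0.2],"rotation":[0,0,0],"jaw":1},{"translation":[0,0,-0.6],"rotation":[0,0,0],"jaw":1},{"translation":[0,0,-0.8],"rotation":[0,0,0],"jaw":1},{"translation":[0,0,-0.6],"rotation":[0,0,0],"jaw":1},{"translation":[0,0,0],"rotation":[0,0,0],"jaw":1}]'
python3 - <<'E'
from see import *
print(togo([.647,-.207,.1]))
E
```

```text
tool_pos: [0.5584, 0.1566, 0.0434]
wrist_force: [-0.6, -0.1, -0.5]
gripper_width: 0.0588
time_s: 24.95
tool_pos: [0.561, 0.1578, 0.1019]
eef_rot: [0.003, -0.039, 0.999, 0.001]
wrist_force: [0.7, -0.2, -2.2]
gripper_width: 0.0456
gripper_force: 30.0
[ -2.28 -14.82   0.07]
```

```bash
python3 -m creep '[{"translation":[-0.06,-0.4,0],"rotation":[0,0,0],"jaw":1},{"translation":[-0.12,-0.8,0],"rotation":[0,0,0],"jaw":1},{"translation":[-0.15,-0.96,0],"rotation":[0,0,0],"jaw":1},{"translation":[-0.15,-0.96,0],"rotation":[0,0,0],"jaw":1},{"translation":[-0.15,-0.96,0],"rotation":[0,0,0],"jaw":1},{"translation":[-0.15,-0.96,0],"rotation":[0,0,0],"jaw":1},{"translation":[-0.15,-0.96,0],"rotation":[0,0,0],"jaw":1},{"translation":[-0.15,-0.96,0],"rotation":[0,0,0],"jaw":1},{"translation":[-0.15,-0.96,0],"rotation":[0,0,0],"jaw":1},{"translation":[-0.15,-0.96,0],"rotation":[0,0,0],"jaw":1}]' | egrep 'width'
python3 -m creep '[{"translation":[-0.15,-0.96,0],"rotation":[0,0,0],"jaw":1},{"translation":[-0.15,-0.96,0],"rotation":[0,0,0],"jaw":1},{"translation":[-0.15,-0.96,0],"rotation":[0,0,0],"jaw":1},{"translation":[-0.15,-0.96,0],"rotation":[0,0,0],"jaw":1},{"translation":[-0.15,-0.96,0],"rotation":[0,0,0],"jaw":1},{"translation":[-0.14,-0.8,0],"rotation":[0,0,0],"jaw":1},{"translation":[-0.05,-0.3,0],"rotation":[0,0,0],"jaw":1},{"translation":[0,0,0],"rotation":[0,0,0],"jaw":1},{"translation":[0,0,0],"rotation":[0,0,0],"jaw":1}]' | egrep 'pos|width'
cat >> see.py <<'E'
def wtray(est,yaw=0):
    # front rim (toward robot) seen by wrist camera: grey mask contour, nearest-to-robot edge at z=.034
    w=cam('wrist'); im=w['img'].astype(int); m=((im[...,2]-im[...,0]>2)&(im.max(2)<150)&(im.min(2)>35)).astype(np.uint8); m[205:]=0
    m=cv2.morphologyEx(m,cv2.MORPH_OPEN,np.ones((3,3))); m=cv2.morphologyEx(m,cv2.MORPH_CLOSE,np.ones((5,5)))
    for k in cv2.findContours(m,0,2)[0]:
        if cv2.contourArea(k)>800:
            q=k[:,0]; l=q[np.argmin(q.sum(1))]; r=q[np.argmax(q[:,0]-q[:,1])]
            a,b=onz(w,*l,.034)[:2],onz(w,*r,.034)[:2]; d=(b-a); L=np.linalg.norm(d); d/=L; n=np.array([d[1],-d[0]])
            print('wtray corners',l,r,a.round(3),b.round(3),'L',L.round(3),'centre',((a+b)/2+n*.0575).round(3),'yaw',np.degrees(np.arctan2(-d[0],d[1])).round(1))
E
python3 - <<'E'
from see import *
print(togo([.647,-.207,-.01])); wtray(0)
c=cam('scene'); 
for t in trays(c): print(t)
E
```

```text
gripper_width: 0.0454
tool_pos: [0.6448, -0.2058, 0.0977]
gripper_width: 0.0457
[-0.09 -0.06  4.31]
wtray corners [173 145] [314 124] [ 0.611 -0.279] [ 0.584 -0.161] L 0.122 centre [ 0.654 -0.207] yaw 12.8
wtray corners [303   0] [465   0] [ 0.491 -0.181] [ 0.482 -0.055] L 0.126 centre [ 0.544 -0.114] yaw 4.5
wtray corners [0 6] [115  11] [ 0.514 -0.415] [ 0.511 -0.326] L 0.089 centre [ 0.57  -0.368] yaw 2.2
(array([ 0.489, -0.406]), 'fl', np.float64(0.109), 'fr', np.float64(0.12), 'diag', np.float64(0.164), 'yaw', np.float64(3.5))
(array([ 0.435, -0.118]), 'fl', np.float64(0.104), 'fr', np.float64(0.111), 'diag', np.float64(0.155), 'yaw', np.float64(0.8))
```

```bash
python3 -m creep '[{"translation":[-0.24,-0.06,0.3],"rotation":[0,0,0],"jaw":1},{"translation":[0,0,0.8],"rotation":[0,0,-0.7],"jaw":1},{"translation":[0,0,0.8],"rotation":[0,0,-0.7],"jaw":1},{"translation":[0,0,0.8],"rotation":[0,0,0],"jaw":1},{"translation":[0,0,0.7],"rotation":[0,0,0],"jaw":1},{"translation":[0,0,0.5],"rotation":[0,0,0],"jaw":1},{"translation":[0,0,0.3],"rotation":[0,0,0],"jaw":1},{"translation":[0,0,0],"rotation":[0,0,0],"jaw":1},{"translation":[0,0,0],"rotation":[0,0,0],"jaw":1}]' | egrep 'pos|wrist|width'
python3 -m creep '[{"translation":[0,0,0.08],"rotation":[0,0,0],"jaw":1},{"translation":[0,0,0],"rotation":[0,0,0],"jaw":1},{"translation":[0,0,0],"rotation":[0,0,0],"jaw":1}]' | egrep 'pos|wrist'
```

```text
tool_pos: [0.6524, -0.2072, -0.006]
wrist_force: [0.1, 0.1, -0.8]
gripper_width: 0.0455
tool_pos: [0.6526, -0.2079, -0.0072]
wrist_force: [-0.8, 0.4, -1.4]
```

```bash
python3 -m creep '[{"translation":[0,0,0.1],"rotation":[0,0,0],"jaw":1},{"translation":[0,0,0.06],"rotation":[0,0,0],"jaw":1},{"translation":[0,0,0],"rotation":[0,0,0],"jaw":1},{"translation":[0,0,0],"rotation":[0,0,0],"jaw":1}]' | egrep 'pos|wrist'
python3 -m creep '[{"translation":[0,0,0],"rotation":[0,0,0],"jaw":-0.25},{"translation":[0,0,0],"rotation":[0,0,0],"jaw":-0.25},{"translation":[0,0,0],"rotation":[0,0,0],"jaw":-0.25},{"translation":[0,0,-0.4],"rotation":[0,0,0],"jaw":-0.25},{"translation":[0,0,-0.8],"rotation":[0,0,0.7],"jaw":-0.25},{"translation":[0,0,-0.9],"rotation":[0,0,0.7],"jaw":-0.25},{"translation":[0,0,-0.9],"rotation":[0,0,0],"jaw":-0.25},{"translation":[0,0,-0.9],"rotation":[0,0,0],"jaw":-0.25},{"translation":[0,0,-0.6],"rotation":[0,0,0],"jaw":-0.25},{"translation":[0,0,0],"rotation":[0,0,0],"jaw":-0.25}]' | egrep 'pos|wrist|width'
python3 - <<'E'
from see import *
print(togo([.547,.243,.1]))
E
```

```text
tool_pos: [0.6525, -0.2079, -0.0112]
wrist_force: [-1.5, -0.1, 4.7]
tool_pos: [0.6549, -0.2083, 0.1048]
wrist_force: [0.5, -0.2, 0.4]
gripper_width: 0.0584
[ 2.88 18.34  0.13]
```

```bash
python3 -m creep '[{"translation":[0.08,0.5,0],"rotation":[0,0,0],"jaw":-0.25},{"translation":[0.15,0.9,0],"rotation":[0,0,0],"jaw":-0.25},{"translation":[0.16,1,0],"rotation":[0,0,0],"jaw":-0.25},{"translation":[0.16,1,0],"rotation":[0,0,0],"jaw":-0.25},{"translation":[0.16,1,0],"rotation":[0,0,0],"jaw":-0.25},{"translation":[0.16,1,0],"rotation":[0,0,0],"jaw":-0.25},{"translation":[0.16,1,0],"rotation":[0,0,0],"jaw":-0.25},{"translation":[0.16,1,0],"rotation":[0,0,0],"jaw":-0.25},{"translation":[0.16,1,0],"rotation":[0,0,0],"jaw":-0.25},{"translation":[0.16,1,0],"rotation":[0,0,0],"jaw":-0.25}]' >/dev/null
python3 -m creep '[{"translation":[0.16,1,0],"rotation":[0,0,0],"jaw":-0.25},{"translation":[0.16,1,0],"rotation":[0,0,0],"jaw":-0.25},{"translation":[0.16,1,0],"rotation":[0,0,0],"jaw":-0.25},{"translation":[0.16,1,0],"rotation":[0,0,0],"jaw":-0.25},{"translation":[0.16,1,0],"rotation":[0,0,0],"jaw":-0.25},{"translation":[0.16,1,0],"rotation":[0,0,0],"jaw":-0.25},{"translation":[0.16,1,0],"rotation":[0,0,0],"jaw":-0.25},{"translation":[0.15,0.9,0],"rotation":[0,0,0],"jaw":-0.25},{"translation":[0.1,0.5,0],"rotation":[0,0,0],"jaw":-0.25},{"translation":[0,0,0],"rotation":[0,0,0],"jaw":-0.25}]' | egrep 'pos|wrist|width'
python3 -m creep '[{"translation":[0,0,0],"rotation":[0,0,0],"jaw":-0.25},{"translation":[0,0,0],"rotation":[0,0,0],"jaw":-0.25}]' | egrep 'pos|wrist|width'
python3 - <<'E'
from see import *
print(togo([.547,.243,.043])); wsp(.077,120); c=cam('scene')
for t in trays(c): print(t)
print(*spacers(c,.021,205,(200,110,380,300)),sep='\n')
print('drawer',*spacers(c),sep='\n')
E
```

```text
tool_pos: [0.5422, 0.2344, 0.0993]
wrist_force: [-0.1, -0.3, -0.5]
gripper_width: 0.0587
tool_pos: [0.5452, 0.2281, 0.0998]
wrist_force: [-0.6, -0.8, -0.2]
gripper_width: 0.0585
[-0.12  0.59  2.27]
wsp [0.565 0.085] [0.065 0.041] 3.8 (36, 172, 63, 81)
wsp [0.558 0.162] [0.074 0.041] 4.8 (138, 165, 58, 93)
wsp [0.55  0.246] [0.081 0.044] 4.3 (249, 158, 60, 102)
(array([ 0.49 , -0.405]), 'fl', np.float64(0.109), 'fr', np.float64(0.117), 'diag', np.float64(0.162), 'yaw', np.float64(3.5))
(array([ 0.435, -0.118]), 'fl', np.float64(0.104), 'fr', np.float64(0.111), 'diag', np.float64(0.155), 'yaw', np.float64(0.8))
(array([ 0.647, -0.205]), 'fl', np.float64(0.098), 'fr', np.float64(0.109), 'diag', np.float64(0.152), 'yaw', np.float64(11.3))
(array([ 0.436, -0.125]), array([0.077, 0.042]), 4.9)
(array([ 0.65 , -0.209]), array([0.077, 0.041]), 12.4)
(array([0.583, 0.104]), array([0.031, 0.061]), 46.4)
drawer
(array([0.556, 0.053]), array([0.079, 0.042]), 3.9)
(array([0.545, 0.133]), array([0.08 , 0.043]), 5.2)
(array([0.538, 0.237]), array([0.1  , 0.052]), 15.2)
```

```bash
python3 -m creep '[{"translation":[-0.2,0.65,0],"rotation":[0,0,0],"jaw":-0.25},{"translation":[0,0,0.4],"rotation":[0,0,0],"jaw":-0.25},{"translation":[0,0,0.7],"rotation":[0,0,0],"jaw":-0.25},{"translation":[0,0,0.7],"rotation":[0,0,0],"jaw":-0.25},{"translation":[0,0,0.47],"rotation":[0,0,0],"jaw":-0.25},{"translation":[0,0,0],"rotation":[0,0,0],"jaw":-0.25},{"translation":[0,0,0],"rotation":[0,0,0],"jaw":-0.25}]'| egrep 'pos|wrist|width'
python3 -m creep '[{"translation":[0,0,0],"rotation":[0,0,0],"jaw":1},{"translation":[0,0,0],"rotation":[0,0,0],"jaw":1},{"translation":[0,0,0],"rotation":[0,0,0],"jaw":1},{"translation":[0,0,0],"rotation":[0,0,0],"jaw":1},{"translation":[0,0,-0.2],"rotation":[0,0,0],"jaw":1},{"translation":[0,0,-0.6],"rotation":[0,0,0],"jaw":1},{"translation":[0,0,-0.8],"rotation":[0,0,0],"jaw":1},{"translation":[0,0,-0.6],"rotation":[0,0,0],"jaw":1},{"translation":[0,0,0],"rotation":[0,0,0],"jaw":1}]'
python3 - <<'E'
from see import *
print(togo([.49,-.405,.1]))
E
```

```text
tool_pos: [0.5484, 0.2458, 0.0428]
wrist_force: [0.0, 0.9, 0.3]
gripper_width: 0.0585
time_s: 32.07
tool_pos: [0.5508, 0.2482, 0.1019]
eef_rot: [0.003, -0.04, 0.999, 0.001]
wrist_force: [0.1, 1.2, -2.1]
gripper_width: 0.0456
gripper_force: 30.0
[ 4.490e+00 -2.585e+01 -1.000e-02]
```

```bash
python3 -m creep '[{"translation":[0.08,-0.4,0],"rotation":[0,0,0],"jaw":1},{"translation":[0.14,-0.8,0],"rotation":[0,0,0],"jaw":1},{"translation":[0.17,-1,0],"rotation":[0,0,0],"jaw":1},{"translation":[0.17,-1,0],"rotation":[0,0,0],"jaw":1},{"translation":[0.17,-1,0],"rotation":[0,0,0],"jaw":1},{"translation":[0.17,-1,0],"rotation":[0,0,0],"jaw":1},{"translation":[0.17,-1,0],"rotation":[0,0,0],"jaw":1},{"translation":[0.17,-1,0],"rotation":[0,0,0],"jaw":1},{"translation":[0.17,-1,0],"rotation":[0,0,0],"jaw":1},{"translation":[0.17,-1,0],"rotation":[0,0,0],"jaw":1}]' | egrep 'width'
python3 -m creep '[{"translation":[0.17,-1,0],"rotation":[0,0,0],"jaw":1},{"translation":[0.17,-1,0],"rotation":[0,0,0],"jaw":1},{"translation":[0.17,-1,0],"rotation":[0,0,0],"jaw":1},{"translation":[0.17,-1,0],"rotation":[0,0,0],"jaw":1},{"translation":[0.17,-1,0],"rotation":[0,0,0],"jaw":1},{"translation":[0.17,-1,0],"rotation":[0,0,0],"jaw":1},{"translation":[0.17,-1,0],"rotation":[0,0,0],"jaw":1},{"translation":[0.17,-1,0],"rotation":[0,0,0],"jaw":1},{"translation":[0.17,-1,0],"rotation":[0,0,0],"jaw":1},{"translation":[0.17,-1,0],"rotation":[0,0,0],"jaw":1}]' | egrep 'width'
python3 -m creep '[{"translation":[0.17,-1,0],"rotation":[0,0,0],"jaw":1},{"translation":[0.17,-1,0],"rotation":[0,0,0],"jaw":1},{"translation":[0.17,-1,0],"rotation":[0,0,0],"jaw":1},{"translation":[0.17,-1,0],"rotation":[0,0,0],"jaw":1},{"translation":[0.17,-0.9,0],"rotation":[0,0,0],"jaw":1},{"translation":[0.1,-0.5,0],"rotation":[0,0,0],"jaw":1},{"translation":[0,0,0],"rotation":[0,0,0],"jaw":1},{"translation":[0,0,0],"rotation":[0,0,0],"jaw":1}]' | egrep 'pos|width'
python3 - <<'E'
from see import *
st(); wtray(0)
E
```

```text
gripper_width: 0.0456
gripper_width: 0.0456
tool_pos: [0.4909, -0.3738, 0.0976]
gripper_width: 0.0454
34.4 [ 0.4909 -0.3738  0.0976] [-0.001 -0.039  0.999  0.001] [ 1.1  0.5 -1. ] 0.04544127279055106 29.999004006385803
wtray corners [172 123] [290 122] [ 0.439 -0.448] [ 0.431 -0.349] L 0.1 centre [ 0.492 -0.394] yaw 4.9
wtray corners [481  84] [511  80] [ 0.388 -0.196] [ 0.383 -0.172] L 0.024 centre [ 0.442 -0.172] yaw 11.8
```

```bash
python3 -m creep '[{"translation":[0.1,-0.6,0],"rotation":[0,0,0],"jaw":1},{"translation":[0.1,-0.6,0],"rotation":[0,0,0],"jaw":1},{"translation":[0,0,0],"rotation":[0,0,0],"jaw":1},{"translation":[0,0,0],"rotation":[0,0,0],"jaw":1}]' | egrep 'pos|width'
python3 - <<'E'
from see import *
st(); wtray(0)
w=cam('wrist'); im=w['img'].astype(int); m=((im[...,2]-im[...,0]>2)&(im.max(2)<150)&(im.min(2)>35)).astype(np.uint8); m[205:]=0
for v in range(100,205,12):
    xs=np.flatnonzero(m[v]); 
    if len(xs): print(v,xs.min(),xs.max(),len(xs),onz(w,xs.min(),v,.034)[:2].round(3),onz(w,xs.max(),v,.034)[:2].round(3))
c=cam('scene')
for t in trays(c): print(t)
E
```

```text
tool_pos: [0.4892, -0.4048, 0.0985]
gripper_width: 0.0457
34.78 [ 0.4892 -0.4048  0.0985] [-0.    -0.039  0.999  0.   ] [-0.3 -0.2 -1.1] 0.04572622284682561 29.998891353607178
wtray corners [183 132] [310 129] [ 0.444 -0.47 ] [ 0.433 -0.363] L 0.108 centre [ 0.496 -0.411] yaw 5.8
100 497 509 5 [ 0.398 -0.209] [ 0.397 -0.199]
112 496 508 4 [ 0.407 -0.207] [ 0.407 -0.197]
124 493 499 5 [ 0.417 -0.207] [ 0.417 -0.202]
136 180 507 84 [ 0.448 -0.472] [ 0.426 -0.193]
148 182 505 96 [ 0.458 -0.47 ] [ 0.437 -0.191]
160 183 511 106 [ 0.469 -0.469] [ 0.446 -0.183]
172 182 511 59 [ 0.48  -0.469] [ 0.457 -0.181]
184 183 511 68 [ 0.49  -0.468] [ 0.468 -0.178]
196 184 511 87 [ 0.501 -0.467] [ 0.478 -0.175]
(array([ 0.433, -0.118]), 'fl', np.float64(0.108), 'fr', np.float64(0.111), 'diag', np.float64(0.157), 'yaw', np.float64(1.3))
```

```bash
python3 -m creep '[{"translation":[-0.2,0,0.3],"rotation":[0,0,0],"jaw":1},{"translation":[0,0,0.8],"rotation":[0,0,0],"jaw":1},{"translation":[0,0,0.8],"rotation":[0,0,0],"jaw":1},{"translation":[0,0,0.8],"rotation":[0,0,0],"jaw":1},{"translation":[0,0,0.7],"rotation":[0,0,0],"jaw":1},{"translation":[0,0,0.5],"rotation":[0,0,0],"jaw":1},{"translation":[0,0,0.3],"rotation":[0,0,0],"jaw":1},{"translation":[0,0,0],"rotation":[0,0,0],"jaw":1},{"translation":[0,0,0],"rotation":[0,0,0],"jaw":1}]' | egrep 'pos|wrist|width'
python3 -m creep '[{"translation":[0,0,0.12],"rotation":[0,0,0],"jaw":1},{"translation":[0,0,0],"rotation":[0,0,0],"jaw":1},{"translation":[0,0,0],"rotation":[0,0,0],"jaw":1}]' | egrep 'pos|wrist'
```

```text
tool_pos: [0.4947, -0.4043, -0.0064]
wrist_force: [1.0, -0.3, -1.8]
gripper_width: 0.0454
tool_pos: [0.4948, -0.4048, -0.0087]
wrist_force: [0.1, 0.7, -2.6]
```

```bash
python3 -m creep '[{"translation":[0,0,0.12],"rotation":[0,0,0],"jaw":1},{"translation":[0,0,0],"rotation":[0,0,0],"jaw":1},{"translation":[0,0,0],"rotation":[0,0,0],"jaw":1}]' | egrep 'pos|wrist'
python3 -m creep '[{"translation":[0,0,0],"rotation":[0,0,0],"jaw":-0.25},{"translation":[0,0,0],"rotation":[0,0,0],"jaw":-0.25},{"translation":[0,0,0],"rotation":[0,0,0],"jaw":-0.25},{"translation":[0,0,-0.4],"rotation":[0,0,0],"jaw":-0.25},{"translation":[0,0,-0.8],"rotation":[0,0,0],"jaw":-0.25},{"translation":[0,0,-0.9],"rotation":[0,0,0],"jaw":-0.25},{"translation":[0,0,-0.9],"rotation":[0,0,0],"jaw":-0.25},{"translation":[0,0,-0.9],"rotation":[0,0,0],"jaw":-0.25},{"translation":[0,0,-0.5],"rotation":[0,0,0],"jaw":-0.25},{"translation":[0,0,0],"rotation":[0,0,0],"jaw":-0.25}]' | egrep 'pos|wrist|width'
python3 - <<'E'
from see import *
c=cam('scene')
print('drawer',*spacers(c,.061),sep='\n')
print(*spacers(c,.021,205,(200,110,380,300)),sep='\n')
print(togo([.575,.076,.1]))
E
```

```text
tool_pos: [0.495, -0.4051, -0.0117]
wrist_force: [-0.4, -0.8, 2.8]
tool_pos: [0.4963, -0.4058, 0.1011]
wrist_force: [0.4, -0.2, 0.8]
gripper_width: 0.0587
drawer
(array([0.568, 0.071]), array([0.086, 0.044]), 3.1)
(array([0.556, 0.153]), array([0.087, 0.046]), 6.2)
(array([0.546, 0.241]), array([0.085, 0.046]), 3.8)
(array([ 0.494, -0.406]), array([0.078, 0.043]), 3.7)
(array([ 0.436, -0.125]), array([0.079, 0.043]), 4.3)
(array([ 0.644, -0.21 ]), array([0.067, 0.041]), 12.4)
(array([0.582, 0.103]), array([0.036, 0.061]), 46.4)
[-4.7  18.93 -0.06]
```

```bash
python3 -m creep '[{"translation":[-0.12,0.5,0],"rotation":[0,0,0],"jaw":-0.25},{"translation":[-0.2,0.9,0],"rotation":[0,0,0],"jaw":-0.25},{"translation":[-0.24,1,0],"rotation":[0,0,0],"jaw":-0.25},{"translation":[-0.24,1,0],"rotation":[0,0,0],"jaw":-0.25},{"translation":[-0.24,1,0],"rotation":[0,0,0],"jaw":-0.25},{"translation":[-0.24,1,0],"rotation":[0,0,0],"jaw":-0.25},{"translation":[-0.24,1,0],"rotation":[0,0,0],"jaw":-0.25},{"translation":[-0.24,1,0],"rotation":[0,0,0],"jaw":-0.25},{"translation":[-0.24,1,0],"rotation":[0,0,0],"jaw":-0.25},{"translation":[-0.24,1,0],"rotation":[0,0,0],"jaw":-0.25}]' >/dev/null
python3 -m creep '[{"translation":[-0.24,1,0],"rotation":[0,0,0],"jaw":-0.25},{"translation":[-0.24,1,0],"rotation":[0,0,0],"jaw":-0.25},{"translation":[-0.24,1,0],"rotation":[0,0,0],"jaw":-0.25},{"translation":[-0.24,1,0],"rotation":[0,0,0],"jaw":-0.25},{"translation":[-0.24,1,0],"rotation":[0,0,0],"jaw":-0.25},{"translation":[-0.24,1,0],"rotation":[0,0,0],"jaw":-0.25},{"translation":[-0.24,1,0],"rotation":[0,0,0],"jaw":-0.25},{"translation":[-0.24,1,0],"rotation":[0,0,0],"jaw":-0.25},{"translation":[-0.2,0.9,0],"rotation":[0,0,0],"jaw":-0.25},{"translation":[-0.1,0.4,0],"rotation":[0,0,0],"jaw":-0.25}]' >/dev/null
python3 -m creep '[{"translation":[0,0,0],"rotation":[0,0,0],"jaw":-0.25},{"translation":[0,0,0],"rotation":[0,0,0],"jaw":-0.25},{"translation":[0,0,0],"rotation":[0,0,0],"jaw":-0.25}]' | egrep 'pos|wrist|width'
python3 - <<'E'
from see import *
print(togo([.571,.0745,.0268])); wsp(.061,120)
E
```

```text
tool_pos: [0.5677, 0.0681, 0.097]
wrist_force: [0.2, -0.3, 0.0]
gripper_width: 0.0586
[-0.15  0.25  2.81]
wsp [0.576 0.076] [0.078 0.044] 3.5 (237, 160, 56, 93)
wsp [0.565 0.157] [0.078 0.044] 4.7 (338, 154, 61, 94)
wsp [0.553 0.247] [0.078 0.047] 3.9 (444, 148, 68, 94)
wsp [ 0.459 -0.094] [0.043 0.037] 4.4 (9, 0, 61, 67)
```

```bash
python3 -m creep '[{"translation":[-0.23,0.29,0],"rotation":[0,0,0],"jaw":-0.25},{"translation":[0,0,0.5],"rotation":[0,0,0],"jaw":-0.25},{"translation":[0,0,0.8],"rotation":[0,0,0],"jaw":-0.25},{"translation":[0,0,0.8],"rotation":[0,0,0],"jaw":-0.25},{"translation":[0,0,0.5],"rotation":[0,0,0],"jaw":-0.25},{"translation":[0,0,0.2],"rotation":[0,0,0],"jaw":-0.25},{"translation":[0,0,0],"rotation":[0,0,0],"jaw":-0.25},{"translation":[0,0,0],"rotation":[0,0,0],"jaw":-0.25}]'| egrep 'pos|wrist|width'
python3 -m creep '[{"translation":[0,0,0],"rotation":[0,0,0],"jaw":1},{"translation":[0,0,0],"rotation":[0,0,0],"jaw":1},{"translation":[0,0,0],"rotation":[0,0,0],"jaw":1},{"translation":[0,0,0],"rotation":[0,0,0],"jaw":1},{"translation":[0,0,-0.2],"rotation":[0,0,0],"jaw":1},{"translation":[0,0,-0.6],"rotation":[0,0,0],"jaw":1},{"translation":[0,0,-0.8],"rotation":[0,0,0],"jaw":1},{"translation":[0,0,-0.8],"rotation":[0,0,0],"jaw":1},{"translation":[0,0,-0.5],"rotation":[0,0,0],"jaw":1},{"translation":[0,0,0],"rotation":[0,0,0],"jaw":1}]'
python3 - <<'E'
from see import *
print(togo([.437,-.123,.1])); c=cam('scene')
for t in trays(c): print(t)
print(*spacers(c,.021,205,(200,110,380,300)),sep='\n')
E
```

```text
tool_pos: [0.5742, 0.0779, 0.0279]
wrist_force: [1.1, 0.2, -0.2]
gripper_width: 0.0587
time_s: 40.53
tool_pos: [0.5755, 0.0787, 0.1029]
eef_rot: [0.002, -0.04, 0.999, 0.001]
wrist_force: [-0.3, -0.2, -1.7]
gripper_width: 0.0457
gripper_force: 30.0
[ 6.16 -7.61  0.08]
(array([ 0.49 , -0.405]), 'fl', np.float64(0.109), 'fr', np.float64(0.117), 'diag', np.float64(0.162), 'yaw', np.float64(3.5))
(array([ 0.435, -0.118]), 'fl', np.float64(0.104), 'fr', np.float64(0.111), 'diag', np.float64(0.155), 'yaw', np.float64(0.8))
(array([ 0.647, -0.205]), 'fl', np.float64(0.098), 'fr', np.float64(0.109), 'diag', np.float64(0.152), 'yaw', np.float64(11.3))
(array([ 0.494, -0.406]), array([0.078, 0.041]), 2.9)
(array([ 0.436, -0.125]), array([0.077, 0.042]), 4.1)
(array([ 0.65 , -0.209]), array([0.077, 0.041]), 12.4)
```

```bash
python3 -m creep '[{"translation":[0.4,-0.5,0],"rotation":[0,0,0],"jaw":1},{"translation":[0.7,-0.87,0],"rotation":[0,0,0],"jaw":1},{"translation":[0.8,-0.98,0],"rotation":[0,0,0],"jaw":1},{"translation":[0.8,-0.98,0],"rotation":[0,0,0],"jaw":1},{"translation":[0.8,-0.98,0],"rotation":[0,0,0],"jaw":1},{"translation":[0.8,-0.98,0],"rotation":[0,0,0],"jaw":1},{"translation":[0.8,-0.98,0],"rotation":[0,0,0],"jaw":1},{"translation":[0.7,-0.9,0],"rotation":[0,0,0],"jaw":1},{"translation":[0.35,-0.45,0],"rotation":[0,0,0],"jaw":1},{"translation":[0,0,0],"rotation":[0,0,0],"jaw":1}]' >/dev/null
python3 -m creep '[{"translation":[0,0,0],"rotation":[0,0,0],"jaw":1},{"translation":[0,0,0],"rotation":[0,0,0],"jaw":1}]'
python3 - <<'E'
from see import *
print(togo([.436,-.1235,.009])); wtray(0)
E
```

```text
time_s: 41.58
tool_pos: [0.4361, -0.1229, 0.0997]
eef_rot: [0.0, -0.04, 0.999, 0.0]
wrist_force: [-0.3, -0.3, -1.4]
gripper_width: 0.0456
gripper_force: 30.0
[ 0.01 -0.03  3.63]
wtray corners [188 123] [307 127] [ 0.383 -0.185] [ 0.379 -0.083] L 0.101 centre [ 0.439 -0.131] yaw 2.6
```

```bash
python3 -m creep '[{"translation":[0,0,0.4],"rotation":[0,0,0],"jaw":1},{"translation":[0,0,0.8],"rotation":[0,0,0],"jaw":1},{"translation":[0,0,0.8],"rotation":[0,0,0],"jaw":1},{"translation":[0,0,0.8],"rotation":[0,0,0],"jaw":1},{"translation":[0,0,0.5],"rotation":[0,0,0],"jaw":1},{"translation":[0,0,0.3],"rotation":[0,0,0],"jaw":1},{"translation":[0,0,0],"rotation":[0,0,0],"jaw":1},{"translation":[0,0,0],"rotation":[0,0,0],"jaw":1}]' | egrep 'pos|wrist|width'
python3 -m creep '[{"translation":[0,0,0.1],"rotation":[0,0,0],"jaw":1},{"translation":[0,0,0],"rotation":[0,0,0],"jaw":1},{"translation":[0,0,0],"rotation":[0,0,0],"jaw":1}]' | egrep 'pos|wrist'
python3 -m creep '[{"translation":[0,0,0.08],"rotation":[0,0,0],"jaw":1},{"translation":[0,0,0],"rotation":[0,0,0],"jaw":1},{"translation":[0,0,0],"rotation":[0,0,0],"jaw":1}]' | egrep 'pos|wrist'
```

```text
tool_pos: [0.4359, -0.1232, 0.01]
wrist_force: [0.5, -0.2, -0.4]
gripper_width: 0.0456
tool_pos: [0.436, -0.1241, 0.0082]
wrist_force: [-0.3, 0.6, -1.0]
tool_pos: [0.4355, -0.1241, 0.0057]
wrist_force: [0.5, 0.7, -1.9]
```

```bash
python3 -m creep '[{"translation":[0,0,0.07],"rotation":[0,0,0],"jaw":1},{"translation":[0,0,0],"rotation":[0,0,0],"jaw":1},{"translation":[0,0,0],"rotation":[0,0,0],"jaw":1}]' | egrep 'pos|wrist'
python3 -m creep '[{"translation":[0,0,0],"rotation":[0,0,0],"jaw":-0.25},{"translation":[0,0,0],"rotation":[0,0,0],"jaw":-0.25},{"translation":[0,0,0],"rotation":[0,0,0],"jaw":-0.25},{"translation":[0,0,-0.4],"rotation":[0,0,0],"jaw":-0.25},{"translation":[0,0,-0.7],"rotation":[0,0,0],"jaw":-0.25},{"translation":[0,0,-0.9],"rotation":[0,0,0],"jaw":-0.25},{"translation":[0,0,-0.9],"rotation":[0,0,0],"jaw":-0.25},{"translation":[0,0,-0.7],"rotation":[0,0,0],"jaw":-0.25},{"translation":[0,0,0],"rotation":[0,0,0],"jaw":-0.25}]' | egrep 'pos|wrist|width'
python3 -m creep '[{"translation":[-0.25,0.5,0],"rotation":[0,0,0],"jaw":-0.25},{"translation":[-0.45,0.83,0],"rotation":[0,0,0],"jaw":-0.25},{"translation":[-0.52,0.95,0],"rotation":[0,0,0],"jaw":-0.25},{"translation":[-0.52,0.95,0],"rotation":[0,0,0],"jaw":-0.25},{"translation":[-0.52,0.95,0],"rotation":[0,0,0],"jaw":-0.25},{"translation":[-0.52,0.95,0],"rotation":[0,0,0],"jaw":-0.25},{"translation":[-0.52,0.95,0],"rotation":[0,0,0],"jaw":-0.25},{"translation":[-0.52,0.95,0],"rotation":[0,0,0],"jaw":-0.25},{"translation":[-0.52,0.95,0],"rotation":[0,0,0],"jaw":-0.25},{"translation":[-0.52,0.95,0],"rotation":[0,0,0],"jaw":-0.25}]' >/dev/null
python3 -m creep '[{"translation":[-0.52,0.9,0],"rotation":[0,0,0],"jaw":-0.25},{"translation":[-0.45,0.8,0],"rotation":[0,0,0],"jaw":-0.25},{"translation":[-0.15,0.2,0],"rotation":[0,0,0],"jaw":-0.25},{"translation":[0,0,0],"rotation":[0,0,0],"jaw":-0.25},{"translation":[0,0,0],"rotation":[0,0,0],"jaw":-0.25},{"translation":[0,0,0],"rotation":[0,0,0],"jaw":-0.25}]' | egrep 'pos|wrist|width'
python3 - <<'E'
from see import *
print(togo([.563,.157,.0268])); wsp(.061,120); c=cam('scene')
for t in trays(c): print(t)
print(*spacers(c,.037,205,(200,110,380,300)),sep='\n')
E
```

```text
tool_pos: [0.4357, -0.1241, 0.0045]
wrist_force: [-1.0, 0.6, 8.8]
tool_pos: [0.4376, -0.1245, 0.0965]
wrist_force: [0.6, -0.3, 0.3]
gripper_width: 0.0589
tool_pos: [0.5622, 0.1553, 0.0933]
wrist_force: [0.4, 0.1, 0.1]
gripper_width: 0.059
[-0.04  0.07  2.66]
wsp [0.565 0.158] [0.078 0.043] 4.7 (230, 154, 57, 95)
wsp [0.553 0.245] [0.077 0.044] 4.5 (341, 147, 63, 95)
(array([ 0.489, -0.406]), 'fl', np.float64(0.108), 'fr', np.float64(0.116), 'diag', np.float64(0.164), 'yaw', np.float64(1.6))
(array([ 0.435, -0.12 ]), 'fl', np.float64(0.104), 'fr', np.float64(0.115), 'diag', np.float64(0.157), 'yaw', np.float64(0.8))
(array([ 0.647, -0.205]), 'fl', np.float64(0.098), 'fr', np.float64(0.109), 'diag', np.float64(0.152), 'yaw', np.float64(11.3))
(array([ 0.482, -0.411]), array([0.076, 0.04 ]), 3.7)
(array([ 0.433, -0.126]), array([0.078, 0.042]), 3.3)
(array([ 0.634, -0.219]), array([0.075, 0.04 ]), 12.4)
```

```bash
python3 -m creep '[{"translation":[-0.07,0.1,0],"rotation":[0,0,0],"jaw":-0.25},{"translation":[0,0,0.4],"rotation":[0,0,0],"jaw":-0.25},{"translation":[0,0,0.8],"rotation":[0,0,0],"jaw":-0.25},{"translation":[0,0,0.8],"rotation":[0,0,0],"jaw":-0.25},{"translation":[0,0,0.45],"rotation":[0,0,0],"jaw":-0.25},{"translation":[0,0,0.2],"rotation":[0,0,0],"jaw":-0.25},{"translation":[0,0,0],"rotation":[0,0,0],"jaw":-0.25},{"translation":[0,0,0],"rotation":[0,0,0],"jaw":-0.25}]'| egrep 'pos|wrist|width'
python3 -m creep '[{"translation":[0,0,0],"rotation":[0,0,0],"jaw":1},{"translation":[0,0,0],"rotation":[0,0,0],"jaw":1},{"translation":[0,0,0],"rotation":[0,0,0],"jaw":1},{"translation":[0,0,0],"rotation":[0,0,0],"jaw":1},{"translation":[0,0,-0.2],"rotation":[0,0,0],"jaw":1},{"translation":[0,0,-0.6],"rotation":[0,0,0],"jaw":1},{"translation":[0,0,-0.8],"rotation":[0,0,0],"jaw":1},{"translation":[0,0,-0.8],"rotation":[0,0,0],"jaw":1},{"translation":[0,0,-0.6],"rotation":[0,0,0],"jaw":1},{"translation":[0,0,0],"rotation":[0,0,0],"jaw":1}]'
python3 - <<'E'
from see import *
print(togo([.6525,-.208,.1]))
E
```

```text
tool_pos: [0.5649, 0.1604, 0.0277]
wrist_force: [0.2, -0.3, 0.6]
gripper_width: 0.0585
time_s: 46.73
tool_pos: [0.5668, 0.1614, 0.1058]
eef_rot: [0.003, -0.04, 0.999, 0.001]
wrist_force: [0.0, 0.9, -0.7]
gripper_width: 0.0456
gripper_force: 30.0
[ -2.25 -15.     0.22]
```

```bash
python3 -m creep '[{"translation":[-0.06,-0.4,0],"rotation":[0,0,0],"jaw":1},{"translation":[-0.12,-0.8,0],"rotation":[0,0,0],"jaw":1},{"translation":[-0.15,-0.97,0],"rotation":[0,0,0],"jaw":1},{"translation":[-0.15,-0.97,0],"rotation":[0,0,0],"jaw":1},{"translation":[-0.15,-0.97,0],"rotation":[0,0,0],"jaw":1},{"translation":[-0.15,-0.97,0],"rotation":[0,0,0],"jaw":1},{"translation":[-0.15,-0.97,0],"rotation":[0,0,0],"jaw":1},{"translation":[-0.15,-0.97,0],"rotation":[0,0,0],"jaw":1},{"translation":[-0.15,-0.97,0],"rotation":[0,0,0],"jaw":1},{"translation":[-0.15,-0.97,0],"rotation":[0,0,0],"jaw":1}]' | egrep 'width'
python3 -m creep '[{"translation":[-0.15,-0.97,0],"rotation":[0,0,0],"jaw":1},{"translation":[-0.15,-0.97,0],"rotation":[0,0,0],"jaw":1},{"translation":[-0.15,-0.97,0],"rotation":[0,0,0],"jaw":1},{"translation":[-0.15,-0.97,0],"rotation":[0,0,0],"jaw":1},{"translation":[-0.15,-0.97,0],"rotation":[0,0,0],"jaw":1},{"translation":[-0.16,-0.8,0],"rotation":[0,0,-0.7],"jaw":1},{"translation":[-0.15,-0.3,0],"rotation":[0,0,-0.7],"jaw":1},{"translation":[0,0,0],"rotation":[0,0,0],"jaw":1},{"translation":[0,0,0],"rotation":[0,0,0],"jaw":1},{"translation":[0,0,0],"rotation":[0,0,0],"jaw":1}]' | egrep 'pos|width'
python3 - <<'E'
from see import *
print(togo([.6525,-.208,.009])); wtray(0)
c=cam('side')
E
```

```text
gripper_width: 0.0456
tool_pos: [0.6544, -0.2047, 0.1014]
gripper_width: 0.0455
[ 0.1  -0.12  3.7 ]
wtray corners [181 122] [304 114] [ 0.612 -0.28 ] [ 0.582 -0.179] L 0.105 centre [ 0.652 -0.213] yaw 16.5
wtray corners [329   0] [492   0] [ 0.493 -0.182] [ 0.465 -0.057] L 0.128 centre [ 0.535 -0.107] yaw 12.9
wtray corners [0 0] [128   0] [ 0.551 -0.433] [ 0.528 -0.336] L 0.1 centre [ 0.596 -0.372] yaw 12.9
```

```bash
python3 -m creep '[{"translation":[0.1,-0.12,0.4],"rotation":[0,0,0],"jaw":1},{"translation":[0,0,0.8],"rotation":[0,0,0],"jaw":1},{"translation":[0,0,0.8],"rotation":[0,0,0],"jaw":1},{"translation":[0,0,0.8],"rotation":[0,0,0],"jaw":1},{"translation":[0,0,0.5],"rotation":[0,0,0],"jaw":1},{"translation":[0,0,0.4],"rotation":[0,0,0],"jaw":1},{"translation":[0,0,0],"rotation":[0,0,0],"jaw":1},{"translation":[0,0,0],"rotation":[0,0,0],"jaw":1}]' | egrep 'pos|wrist|width'
python3 -m creep '[{"translation":[0,0,0.1],"rotation":[0,0,0],"jaw":1},{"translation":[0,0,0],"rotation":[0,0,0],"jaw":1},{"translation":[0,0,0],"rotation":[0,0,0],"jaw":1}]' | egrep 'pos|wrist'
python3 -m creep '[{"translation":[0,0,0.07],"rotation":[0,0,0],"jaw":1},{"translation":[0,0,0],"rotation":[0,0,0],"jaw":1},{"translation":[0,0,0],"rotation":[0,0,0],"jaw":1}]' | egrep 'pos|wrist'
```

```text
tool_pos: [0.6537, -0.2094, 0.0099]
wrist_force: [0.1, -0.0, -0.4]
gripper_width: 0.0453
tool_pos: [0.6543, -0.2098, 0.0085]
wrist_force: [0.3, 0.2, -2.4]
tool_pos: [0.6537, -0.2096, 0.006]
wrist_force: [-1.2, -0.4, -2.2]
```

```bash
python3 -m creep '[{"translation":[0,0,0.07],"rotation":[0,0,0],"jaw":1},{"translation":[0,0,0],"rotation":[0,0,0],"jaw":1},{"translation":[0,0,0],"rotation":[0,0,0],"jaw":1}]' | egrep 'pos|wrist'
python3 -m creep '[{"translation":[0,0,0],"rotation":[0,0,0],"jaw":-0.25},{"translation":[0,0,0],"rotation":[0,0,0],"jaw":-0.25},{"translation":[0,0,0],"rotation":[0,0,0],"jaw":-0.25},{"translation":[0,0,-0.4],"rotation":[0,0,0],"jaw":-0.25},{"translation":[0,0,-0.8],"rotation":[0,0,0],"jaw":-0.25},{"translation":[0,0,-0.9],"rotation":[0,0,0.7],"jaw":-0.25},{"translation":[0,0,-0.9],"rotation":[0,0,0.7],"jaw":-0.25},{"translation":[0,0,-0.9],"rotation":[0,0,0],"jaw":-0.25},{"translation":[0,0,0],"rotation":[0,0,0],"jaw":-0.25}]' | egrep 'pos|rot|wrist|width'
python3 -m creep '[{"translation":[0.08,0.5,0],"rotation":[0,0,0],"jaw":-0.25},{"translation":[0.14,0.9,0],"rotation":[0,0,0],"jaw":-0.25},{"translation":[0.15,1,0],"rotation":[0,0,0],"jaw":-0.25},{"translation":[0.15,1,0],"rotation":[0,0,0],"jaw":-0.25},{"translation":[0.15,1,0],"rotation":[0,0,0],"jaw":-0.25},{"translation":[0.15,1,0],"rotation":[0,0,0],"jaw":-0.25},{"translation":[0.15,1,0],"rotation":[0,0,0],"jaw":-0.25},{"translation":[0.15,1,0],"rotation":[0,0,0],"jaw":-0.25},{"translation":[0.15,1,0],"rotation":[0,0,0],"jaw":-0.25},{"translation":[0.15,1,0],"rotation":[0,0,0],"jaw":-0.25}]' >/dev/null
python3 -m creep '[{"translation":[0.15,1,0],"rotation":[0,0,0],"jaw":-0.25},{"translation":[0.15,1,0],"rotation":[0,0,0],"jaw":-0.25},{"translation":[0.15,1,0],"rotation":[0,0,0],"jaw":-0.25},{"translation":[0.15,1,0],"rotation":[0,0,0],"jaw":-0.25},{"translation":[0.15,1,0],"rotation":[0,0,0],"jaw":-0.25},{"translation":[0.15,1,0],"rotation":[0,0,0],"jaw":-0.25},{"translation":[0.15,1,0],"rotation":[0,0,0],"jaw":-0.25},{"translation":[0.15,0.9,0],"rotation":[0,0,0],"jaw":-0.25},{"translation":[0.1,0.7,0],"rotation":[0,0,0],"jaw":-0.25},{"translation":[0.05,0.3,0],"rotation":[0,0,0],"jaw":-0.25}]' >/dev/null
python3 -m creep '[{"translation":[0,0,0],"rotation":[0,0,0],"jaw":-0.25},{"translation":[0,0,0],"rotation":[0,0,0],"jaw":-0.25},{"translation":[0,0,0],"rotation":[0,0,0],"jaw":-0.25}]' | egrep 'pos|wrist|width'
python3 - <<'E'
from see import *
print(togo([.552,.247,.0275])); wsp(.061,120); c=cam('scene')
for t in trays(c): print(t)
print(*spacers(c,.037,205,(200,110,380,300)),sep='\n')
E
```

```text
tool_pos: [0.654, -0.2097, 0.0046]
wrist_force: [-1.0, 0.0, 2.5]
tool_pos: [0.6574, -0.2104, 0.1075]
eef_rot: [0.004, -0.04, 0.999, -0.001]
wrist_force: [0.5, -0.1, 0.4]
gripper_width: 0.0586
tool_pos: [0.5486, 0.239, 0.1012]
wrist_force: [-0.2, -0.2, 0.1]
gripper_width: 0.0587
[-0.16  0.31  2.95]
wsp [0.552 0.246] [0.079 0.044] 4.5 (236, 153, 56, 94)
(array([ 0.49 , -0.405]), 'fl', np.float64(0.109), 'fr', np.float64(0.117), 'diag', np.float64(0.162), 'yaw', np.float64(3.5))
(array([ 0.435, -0.12 ]), 'fl', np.float64(0.104), 'fr', np.float64(0.115), 'diag', np.float64(0.157), 'yaw', np.float64(0.8))
(array([ 0.647, -0.205]), 'fl', np.float64(0.098), 'fr', np.float64(0.109), 'diag', np.float64(0.152), 'yaw', np.float64(11.3))
(array([ 0.482, -0.411]), array([0.076, 0.04 ]), 3.7)
(array([ 0.433, -0.127]), array([0.078, 0.042]), 3.7)
(array([ 0.649, -0.212]), array([0.077, 0.041]), 13.0)
```

```bash
python3 -m creep '[{"translation":[-0.15,0.31,0],"rotation":[0,0,0],"jaw":-0.25},{"translation":[0,0,0.5],"rotation":[0,0,0],"jaw":-0.25},{"translation":[0,0,0.8],"rotation":[0,0,0],"jaw":-0.25},{"translation":[0,0,0.8],"rotation":[0,0,0],"jaw":-0.25},{"translation":[0,0,0.6],"rotation":[0,0,0],"jaw":-0.25},{"translation":[0,0,0.22],"rotation":[0,0,0],"jaw":-0.25},{"translation":[0,0,0],"rotation":[0,0,0],"jaw":-0.25},{"translation":[0,0,0],"rotation":[0,0,0],"jaw":-0.25}]'| egrep 'pos|wrist|width'
python3 -m creep '[{"translation":[0,0,0],"rotation":[0,0,0],"jaw":1},{"translation":[0,0,0],"rotation":[0,0,0],"jaw":1},{"translation":[0,0,0],"rotation":[0,0,0],"jaw":1},{"translation":[0,0,0],"rotation":[0,0,0],"jaw":1},{"translation":[0,0,-0.2],"rotation":[0,0,0],"jaw":1},{"translation":[0,0,-0.6],"rotation":[0,0,0],"jaw":1},{"translation":[0,0,-0.8],"rotation":[0,0,0],"jaw":1},{"translation":[0,0,-0.8],"rotation":[0,0,0],"jaw":1},{"translation":[0,0,-0.6],"rotation":[0,0,0],"jaw":1},{"translation":[0,0,0],"rotation":[0,0,0],"jaw":1}]'
python3 - <<'E'
from see import *
print(togo([.495,-.405,.1]))
E
```

```text
tool_pos: [0.5522, 0.2492, 0.0289]
wrist_force: [0.3, -0.1, 0.2]
gripper_width: 0.0587
time_s: 54.18
tool_pos: [0.5536, 0.2506, 0.1069]
eef_rot: [0.003, -0.04, 0.999, 0.001]
wrist_force: [0.2, 0.5, 0.2]
gripper_width: 0.0457
gripper_force: 30.0
[  4.41 -25.96   0.18]
```

```bash
python3 -m creep '[{"translation":[0.08,-0.4,0],"rotation":[0,0,0],"jaw":1},{"translation":[0.14,-0.8,0],"rotation":[0,0,0],"jaw":1},{"translation":[0.17,-1,0],"rotation":[0,0,0],"jaw":1},{"translation":[0.17,-1,0],"rotation":[0,0,0],"jaw":1},{"translation":[0.17,-1,0],"rotation":[0,0,0],"jaw":1},{"translation":[0.17,-1,0],"rotation":[0,0,0],"jaw":1},{"translation":[0.17,-1,0],"rotation":[0,0,0],"jaw":1},{"translation":[0.17,-1,0],"rotation":[0,0,0],"jaw":1},{"translation":[0.17,-1,0],"rotation":[0,0,0],"jaw":1},{"translation":[0.17,-1,0],"rotation":[0,0,0],"jaw":1}]' | egrep 'width'
python3 -m creep '[{"translation":[0.17,-1,0],"rotation":[0,0,0],"jaw":1},{"translation":[0.17,-1,0],"rotation":[0,0,0],"jaw":1},{"translation":[0.17,-1,0],"rotation":[0,0,0],"jaw":1},{"translation":[0.17,-1,0],"rotation":[0,0,0],"jaw":1},{"translation":[0.17,-1,0],"rotation":[0,0,0],"jaw":1},{"translation":[0.17,-1,0],"rotation":[0,0,0],"jaw":1},{"translation":[0.17,-1,0],"rotation":[0,0,0],"jaw":1},{"translation":[0.17,-1,0],"rotation":[0,0,0],"jaw":1},{"translation":[0.17,-1,0],"rotation":[0,0,0],"jaw":1},{"translation":[0.17,-1,0],"rotation":[0,0,0],"jaw":1}]' | egrep 'width'
python3 -m creep '[{"translation":[0.17,-1,0],"rotation":[0,0,0],"jaw":1},{"translation":[0.17,-1,0],"rotation":[0,0,0],"jaw":1},{"translation":[0.17,-1,0],"rotation":[0,0,0],"jaw":1},{"translation":[0.17,-1,0],"rotation":[0,0,0],"jaw":1},{"translation":[0.17,-1,0],"rotation":[0,0,0],"jaw":1},{"translation":[0.15,-0.9,0],"rotation":[0,0,0],"jaw":1},{"translation":[0.1,-0.6,0],"rotation":[0,0,0],"jaw":1},{"translation":[0,0,0],"rotation":[0,0,0],"jaw":1},{"translation":[0,0,0],"rotation":[0,0,0],"jaw":1},{"translation":[0,0,0],"rotation":[0,0,0],"jaw":1}]' | egrep 'pos|width'
python3 - <<'E'
from see import *
print(togo([.495,-.405,.009])); wtray(0)
E
```

```text
gripper_width: 0.0453
gripper_width: 0.0455
tool_pos: [0.4933, -0.3978, 0.1029]
gripper_width: 0.0455
[-0.05 -0.3   3.76]
wtray corners [176 124] [308 125] [ 0.442 -0.47 ] [ 0.434 -0.357] L 0.114 centre [ 0.496 -0.41 ] yaw 4.1
wtray corners [510 110] [511 110] [ 0.408 -0.186] [ 0.408 -0.185] L 0.001 centre [ 0.465 -0.181] yaw 4.6
```

Tray unmoved (front-left corner at (.442,-.470), as before). Setting down the last spacer.

```bash
python3 -m creep '[{"translation":[-0.05,-0.3,0.4],"rotation":[0,0,0],"jaw":1},{"translation":[0,0,0.8],"rotation":[0,0,0],"jaw":1},{"translation":[0,0,0.8],"rotation":[0,0,0],"jaw":1},{"translation":[0,0,0.8],"rotation":[0,0,0],"jaw":1},{"translation":[0,0,0.5],"rotation":[0,0,0],"jaw":1},{"translation":[0,0,0.4],"rotation":[0,0,0],"jaw":1},{"translation":[0,0,0],"rotation":[0,0,0],"jaw":1},{"translation":[0,0,0],"rotation":[0,0,0],"jaw":1}]' | egrep 'pos|wrist|width'
python3 -m creep '[{"translation":[0,0,0.12],"rotation":[0,0,0],"jaw":1},{"translation":[0,0,0],"rotation":[0,0,0],"jaw":1},{"translation":[0,0,0],"rotation":[0,0,0],"jaw":1}]' | egrep 'pos|wrist'
python3 -m creep '[{"translation":[0,0,0.08],"rotation":[0,0,0],"jaw":1},{"translation":[0,0,0],"rotation":[0,0,0],"jaw":1},{"translation":[0,0,0],"rotation":[0,0,0],"jaw":1}]' | egrep 'pos|wrist'
```

```text
tool_pos: [0.4953, -0.4072, 0.0109]
wrist_force: [-0.2, 0.3, -1.7]
gripper_width: 0.0458
tool_pos: [0.4955, -0.4079, 0.0089]
wrist_force: [-0.7, 0.1, -0.8]
tool_pos: [0.495, -0.4076, 0.0062]
wrist_force: [0.2, -0.8, -1.8]
```

```bash
python3 -m creep '[{"translation":[0,0,0.07],"rotation":[0,0,0],"jaw":1},{"translation":[0,0,0],"rotation":[0,0,0],"jaw":1},{"translation":[0,0,0],"rotation":[0,0,0],"jaw":1}]' | egrep 'pos|wrist'
python3 -m creep '[{"translation":[0,0,0],"rotation":[0,0,0],"jaw":-0.25},{"translation":[0,0,0],"rotation":[0,0,0],"jaw":-0.25},{"translation":[0,0,0],"rotation":[0,0,0],"jaw":-0.25},{"translation":[0,0,-0.4],"rotation":[0,0,0],"jaw":-0.25},{"translation":[0,0,-0.8],"rotation":[0,0,0],"jaw":-0.25},{"translation":[0,0,-0.9],"rotation":[0,0,0],"jaw":-0.25},{"translation":[0,0,-0.9],"rotation":[0,0,0],"jaw":-0.25},{"translation":[0,0,-0.9],"rotation":[0,0,0],"jaw":-0.25},{"translation":[0,0,-0.5],"rotation":[0,0,0],"jaw":-0.25},{"translation":[0,0,0],"rotation":[0,0,0],"jaw":-0.25}]' | egrep 'pos|wrist|width'
python3 -m creep '[{"translation":[0,0,-0.8],"rotation":[0,0,0],"jaw":-0.25},{"translation":[0,0,-0.8],"rotation":[0,0,0],"jaw":-0.25},{"translation":[0,0,0],"rotation":[0,0,0],"jaw":-0.25},{"translation":[0,0,0],"rotation":[0,0,0],"jaw":-0.25},{"translation":[0,0,0],"rotation":[0,0,0],"jaw":-0.25},{"translation":[0,0,0],"rotation":[0,0,0],"jaw":-0.25}]' | egrep 'pos|wrist|width'
python3 - <<'E'
from see import *
st(); c=cam('scene')
for t in trays(c): print(t)
print(*spacers(c,.037,205,(200,110,380,300)),sep='\n')
s=np.load('s3.npy',allow_pickle=True).item()
d=np.abs(c['img'].astype(int)-s['img']).max(2)
for n,p in dict(door=(.45,.31,.08),drawerfront=(.478,.155,.06),jar=(.646,.40,.08),tape=(.543,.459,.03),block=(.789,-.12,.02)).items():
    u,v=proj(c,p).astype(int); print(n,(d[v-8:v+9,u-8:u+9]>40).mean().round(3))
E
```

```text
tool_pos: [0.4953, -0.4077, 0.0057]
wrist_force: [-1.8, 0.6, 7.3]
tool_pos: [0.4971, -0.4089, 0.1179]
wrist_force: [-0.3, 0.2, 0.1]
gripper_width: 0.0584
tool_pos: [0.494, -0.4068, 0.1525]
wrist_force: [-0.1, -0.7, -0.5]
gripper_width: 0.0585
59.48 [ 0.494  -0.4068  0.1525] [-0.001 -0.04   0.999  0.001] [-0.1 -0.7 -0.5] 0.0585467877830613 0.0
(array([ 0.49 , -0.405]), 'fl', np.float64(0.108), 'fr', np.float64(0.113), 'diag', np.float64(0.162), 'yaw', np.float64(1.6))
(array([ 0.435, -0.118]), 'fl', np.float64(0.104), 'fr', np.float64(0.111), 'diag', np.float64(0.155), 'yaw', np.float64(0.8))
(array([ 0.492, -0.409]), array([0.079, 0.043]), 3.5)
(array([ 0.433, -0.127]), array([0.078, 0.043]), 4.6)
(array([ 0.648, -0.212]), array([0.078, 0.042]), 12.3)
door 0.0
drawerfront 0.0
jar 0.516
tape 0.0
block 0.398
```

```bash
python3 -m creep '[{"translation":[0.8,0,0],"rotation":[0,0,0],"jaw":-0.25},{"translation":[0.8,0,0],"rotation":[0,0,0],"jaw":-0.25},{"translation":[0.5,-0.5,-0.5],"rotation":[0,0,0],"jaw":-0.25},{"translation":[0,-0.8,-0.8],"rotation":[0,0,0],"jaw":-0.25},{"translation":[0,-0.8,-0.5],"rotation":[0,0,0],"jaw":-0.25},{"translation":[0,0,0],"rotation":[0,0,0],"jaw":-0.25},{"translation":[0,0,0],"rotation":[0,0,0],"jaw":-0.25},{"translation":[0,0,0],"rotation":[0,0,0],"jaw":-0.25}]' | egrep 'pos|wrist'
python3 - <<'E'
from see import *
for n in('scene','side'):
    c=cam(n); s=np.load(n+'0.npy',allow_pickle=True).item(); d=np.abs(c['img'].astype(int)-s['img']).max(2)
    for k,p in dict(jar=(.646,.40,.09),tape=(.543,.459,.03),block=(.789,-.12,.02)).items():
        u,v=proj(c,p).astype(int); print(n,k,(d[v-10:v+11,u-10:u+11]>40).mean().round(3), c['img'][v-4:v+5,u-4:u+5].mean((0,1)).round(),s['img'][v-4:v+5,u-4:u+5].mean((0,1)).round())
    print(trays(c) if n=='scene' else '')
E
```

```text
tool_pos: [0.4465, -0.4625, 0.198]
wrist_force: [-0.6, 0.4, 0.0]
scene jar 0.052 [140.  47.  40.] [136.  46.  39.]
scene tape 0.376 [134. 118.  71.] [74. 66. 30.]
scene block 0.039 [40. 41. 39.] [39. 40. 38.]
[(array([ 0.49 , -0.405]), 'fl', np.float64(0.108), 'fr', np.float64(0.113), 'diag', np.float64(0.162), 'yaw', np.float64(1.6)), (array([ 0.435, -0.118]), 'fl', np.float64(0.104), 'fr', np.float64(0.111), 'diag', np.float64(0.155), 'yaw', np.float64(0.8))]
side jar 0.8 [88. 84. 75.] [145.  85.  71.]
side tape 0.671 [135. 121.  88.] [107.  93.  39.]
side block 0.0 [71. 67. 63.] [70. 65. 61.]
```

```bash
python3 -c "
from plant import order
print(order.finish_job())"
```

```text
the job is handed in; nothing more can be done
None
```

The job is handed in (the verdict was not shown): the door and drawer are open, and the six spacers are dealt round the three trays in order, two to each. One slip: my fingertips pressed the drawer tab's top edge with up to 57 N before I hooked it properly. The jar and sanding block look unmoved, but the open door hid the tape measure in my last check.

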